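Make up two grocery orders on the shop counter

TASK

Make up the two customers' orders from the stock standing on the counter. In the round tray stand the flat tin with the jar set squarely on top of it, and the cardboard carton upright beside them; in the oblong tray stand the tall tin upright with the wrapped soap lying flat next to it, everything resting flat on the tray's floor except the jar. Leave the brass weight and the empty tumbler where they are.

Things in the scene. Friction and masses are not known exactly. Their poses are not given: they have to be found in the camera images.
- flat_tin_center (a point): Low plain steel food tin, an upright cylinder 64 mm across and 36 mm high with a flat top. This point is its centre, half-way up, over the middle of its base; its z axis points up as it stands.
- tall_tin_center (a point): Tall slim plain steel food tin, an upright cylinder 48 mm across and 76 mm high. This point is its centre, half-way up, over the middle of its base; its z axis points up as it stands.
- jar_center (a point): Amber glass jar with a steel screw lid, upright, flat bottom: body 56 mm across up to 54 mm, lid 52 mm across from 57 to 72 mm, 72 mm high in all. This point is its centre, half-way up, over the middle of its base; its z axis points up as it stands.
- carton_center (a point): Small plain cardboard carton with a strip of tape over its top, standing on its end: 64 mm along its x, 40 mm along its y, 68 mm high. This point is its centre, half-way up, over the middle of its base; its z axis points up as it stands.
- soap_center (a point): Bar of soap wrapped in pale paper with a grey band round the middle, lying flat: 80 mm along its x, 46 mm along its y, 34 mm high. This point is its centre, half-way up, over the middle of its base; its z axis points up as it stands.
- round_tray: Round aluminium order tray, fixed to the counter: 192 mm across outside, 184 mm inside, flat floor, upright rim. Its origin is the centre of its underside on the counter; z points up; the floor's upper face is 4 mm and the top of the rim 18 mm above the origin.
- oblong_tray: Oblong aluminium order tray, fixed to the counter: 208 mm along its x and 138 mm along its y outside, 200 by 130 mm inside (walls 4 mm), with a small lip at each short end that juts out 13 mm more. Its origin is the centre of its underside on the counter; z points up; the floor's upper face is 4 mm and the top of the walls 18 mm above the origin.
- weight_center (a point): Brass scale weight standing loose among the stock, not part of any order: cylinder 50 mm across and 40 mm high with a knob 26 mm across on top, 59 mm high in all. To be left alone. This point is its centre, half-way up, over the middle of its base; its z axis points up as it stands.
- tumbler_center (a point): Empty open steel tumbler standing loose among the stock, not part of any order: 64 mm across at the rim and 85 mm high. To be left alone. This point is its centre, half-way up, over the middle of its base; its z axis points up as it stands.
Mind the look-alikes: they are no part of the job. Leave any pink or purple look-alike of the part that bears jar_center alone.

How it is judged:
By the outcome, as a careful person would: the job done as asked, in the order asked, and still so for the second after the job is handed in, with the robot touching nothing.
It also fails if it takes over 122 s, if anything falls off the work surface, if the arm or the gripper's body presses on something with over 40 N, if the wrist force passes 120 N, or if a joint passes its speed limit or range.

ROBOT

A 6-joint arm with a two-finger parallel gripper is mounted at the origin on the work surface. World frame = base frame: x ahead of the robot, y to its left, z up, the work surface at z = 0. Lengths are in m, angles in rad, forces in N, time in s.
With the tool pointing down it reaches from about 0.375 to 0.975 m from the base axis. Payload 3.8 kg.
Tool frame: the origin (TCP) lies midway between the tips of the shut fingers; the grasp point (between the pads) lies 19 mm behind it; z points along the fingers, x is the direction in which the jaws open and shut, and the axes are right-handed (so a half turn about z gives the same grasp; the last joint's range is limited). The gripper opens to 85 mm and grips with 20 to 120 N. Pads are 22 mm wide; open, the fingers measure 114 mm over their backs; the gripper's body (76 mm by 85 mm) begins 54 mm behind the grasp point. The pads swing forward as they close: fully open they stand 13 mm farther back than shut.
Start: joints at [-1.272, 0.264, 1.604, -0, 1.274, -0.037], TCP at [0.222, -0.637, 0.231] pointing down, gripper open.
Joint ranges: [-2.63, 2.63], [-0.94, 2.18], [0.31, 2.57], [-1.31, 4.45], [0, 2.66], [-2.55, 2.55]. Speed limits (rad/s): [2.57, 2.57, 3.14, 3.14, 3.14, 3.14].

INTERFACE

Orientations are given as a unit quaternion [x, y, z, w].
In Python, from plant import * gives the robot as it stands.
- The arm moves only by the shell command python3 -m crank 'ROWS' [FORCE]. ROWS is JSON, a list of rows, each a list of 7 numbers: the shift along the tool's x, y, z in units of 0.04 m (1.0 is 0.04 m), then the turn, a rotation vector about the tool's x, y, z in units of 0.08 rad (1.0 is 0.08 rad), then the closure, from 0 (fully open) to 1 (shut). A call has 1 to 12 rows; each row shifts and turns the commanded pose from where the row before left it, along the tool's axes as they then stand; what a row does not reach is not made up. A row lasts 1/12 s, in which the tool goes at most 41.7 mm and 7.16 degrees, less where a joint would pass 70% of its speed; a pose out of reach is approached as far as the arm can. A call with a number of a shift or a turn outside -1 to 1 is refused whole. A call with a gripper value outside its range is refused whole. The fingers move at their own pace and stop on an object; FORCE is the grip in N (left out, the last holds). Time passes only in rows, so rows that do not move let the fingers close. It gives the time, the measured TCP pose, the force and the opening at its end, in the units of the state.
- get_obs(): the state, without advancing time (a new reading comes with each control period).
- get_image(name): name is "scene" or "top" or "wrist"; returns the picture (384x512x3 uint8, blue, green, red); there is no depth.
- camera_model(name): a dict with "mtx" (3x3 intrinsics, pixels), "R" (3x3) and "t" (3): a world point X has camera coordinates R X + t. Camera axes: x right, y down, z forward; pixel columns grow to the right and rows downward; lengths in m; the calibration is good to about 2 mm. A picture is of the moment at which its call begins: read the wrist's pose just before it. camera_model takes no time and is no camera call; for the wrist camera it gives the pose at the moment of the call.
- close_job(): hands the job in, once; it reports no verdict.
The state is a dict: "time": time; "joint_positions": joint angles; "qvel": joint speeds; "joint_efforts": joint torques, N m; "tcp_pos": TCP position; "tcp_rot": TCP orientation; "wrist_force": force on the tool from outside, world axes, zero at the start; "wrist_torque": the same for the moment, N m; "grip_width": finger opening in m.
Only numpy, scipy, OpenCV 4.12 (cv2) and the standard library are available. Lean on these libraries where they do the work, as an engineer would, in place of code of your own. Each camera call takes 0.05 s, during which the arm holds its last target.

## Working session

There is one attempt and no reset: what is moved stays moved. The work goes in short steps, Python scripts to look and compute and a shell command to move; the robot and the scene stay as the last step left them, time stands still between calls to the robot, and variables do not carry over. Pictures are saved under pics/ and viewed, and the job is handed in when it is done.

```bash
ls; mkdir -p pics
python3 - <<'E'
from plant import *
import cv2
o=get_obs(); print({k:(v if not hasattr(v,'__len__') else [round(float(x),4) for x in v]) for k,v in o.items()})
for n in ["scene","top","wrist"]:
    im=get_image(n); cv2.imwrite(f"pics/{n}0.png",im)
    m=camera_model(n); print(n,m['mtx'].tolist() if hasattr(m['mtx'],'tolist') else m['mtx'],m['R'],m['t'])
E
```

```text
pics
{'time': 0.0, 'joint_positions': [-1.2719, 0.2648, 1.6054, 0.0, 1.2737, -0.0369], 'qvel': [0.0018, -0.0004, 0.0018, -0.0004, -0.0021, 0.0017], 'joint_efforts': [-0.0018, -51.5119, -36.7313, -0.0002, 0.013, 0.0], 'tcp_pos': [0.2222, -0.6366, 0.2299], 'tcp_rot': [0.8153, -0.579, -0.0009, -0.0007], 'wrist_force': [-0.2572, -0.1057, 0.3732], 'wrist_torque': [0.0679, -0.0188, 0.0405], 'grip_width': 0.08532604027306029}
scene [[409.77142512677267, 0.0, 249.55572721680284], [0.0, 409.77142512677267, 192.42682579124687], [0.0, 0.0, 1.0]] [[ 0.79172729  0.61072773  0.01339874]
 [ 0.48285331 -0.61221842 -0.626132  ]
 [-0.37419322  0.50219542 -0.77960194]] [-0.41132924 -0.20904177  1.24942055]
top [[401.89422547990705, 0.0, 261.39471726380634], [0.0, 401.89422547990705, 195.44131042884024], [0.0, 0.0, 1.0]] [[ 0.15223172 -0.98833309 -0.00481791]
 [-0.96708873 -0.14795038 -0.20700258]
 [ 0.20387468  0.0361717  -0.97832853]] [-0.06268388  0.51072056  0.9991189 ]
wrist [[320.08933822644485, 0.0, 257.9638064167304], [0.0, 320.08933822644485, 187.1200790180121], [0.0, 0.0, 1.0]] [[ 0.33091947 -0.94365562 -0.00252358]
 [-0.90659539 -0.31866311  0.27665614]
 [-0.2618723  -0.08926304 -0.96096567]] [-0.67393481 -0.03747008  0.37850068]
```

View pics/scene0.png

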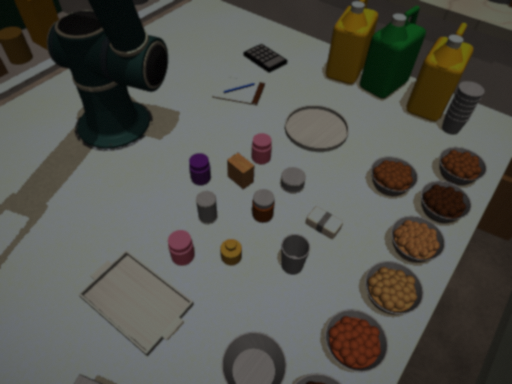

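View pics/top0.png

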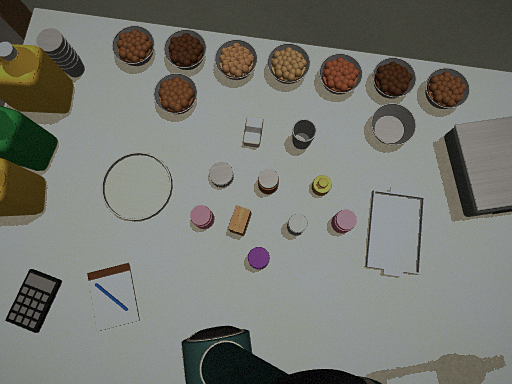

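View pics/wrist0.png

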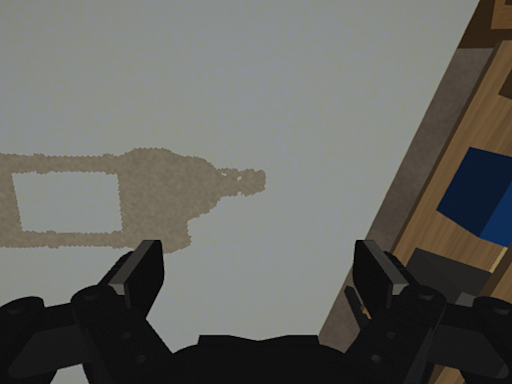

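Run:
```python
import cv2
im=cv2.imread("pics/top0.png"); 
c=im[110:280,180:370]; cv2.imwrite("pics/topA.png",cv2.resize(c,None,fx=4,fy=3.5 if 0 else 3.5,interpolation=cv2.INTER_CUBIC)[:600] if 0 else cv2.resize(c,None,fx=3.5,fy=3.5,interpolation=cv2.INTER_CUBIC))
im=cv2.imread("pics/scene0.png"); 
c=im[120:280,150:360]; cv2.imwrite("pics/scA.png",cv2.resize(c,None,fx=3.7,fy=3.7,interpolation=cv2.INTER_CUBIC))
```

```text
(no output)
```

View pics/topA.png

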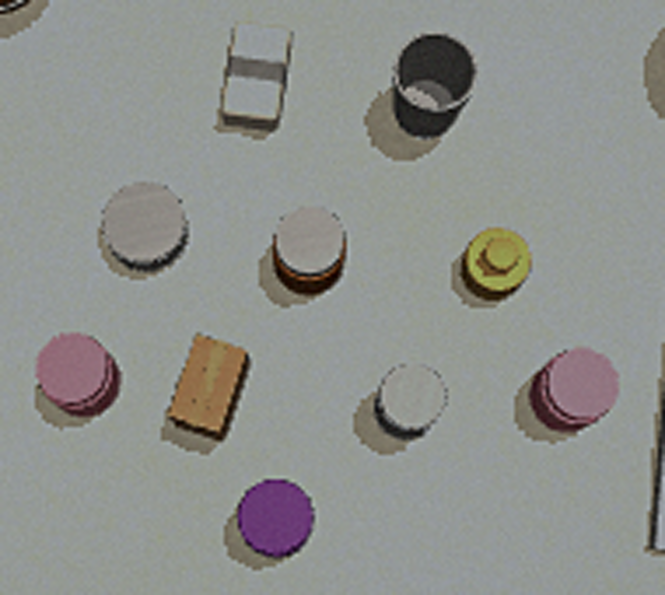

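View pics/scA.png

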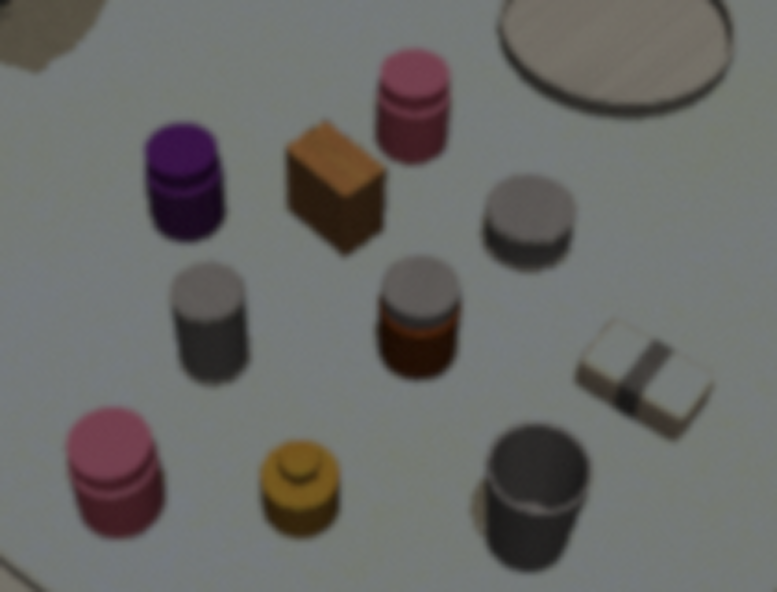

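Run:
```python
import cv2
im=cv2.imread("pics/top0.png"); 
a=cv2.resize(im[145:230,90:185],None,fx=4,fy=4,interpolation=cv2.INTER_CUBIC)
b=cv2.resize(im[180:284,355:435],None,fx=5,fy=5,interpolation=cv2.INTER_CUBIC)
import numpy as np
H=max(a.shape[0],b.shape[0]); f=lambda x:np.vstack([x,np.zeros((H-x.shape[0],x.shape[1],3),np.uint8)])
cv2.imwrite("pics/trays.png",np.hstack([f(a),f(b)]))
```

```text
(no output)
```

View pics/trays.png

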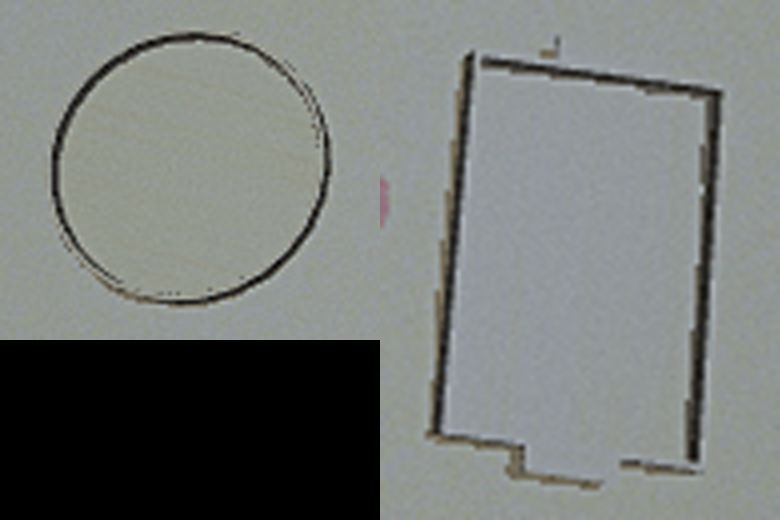

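```bash
cat > h.py <<'E'
from plant import *
import numpy as np, cv2
from scipy.spatial.transform import Rotation as Rt
def ray(name,u,v,z,m=None):
    m=m or camera_model(name); R=np.array(m['R']);t=np.array(m['t']);K=np.array(m['mtx'])
    d=R.T@np.linalg.solve(K,[u,v,1.]); c=-R.T@t
    return (c+d*(z-c[2])/d[2])
def proj(name,X,m=None):
    m=m or camera_model(name); p=np.array(m['mtx'])@(np.array(m['R'])@np.array(X)+np.array(m['t'])); return p[:2]/p[2]
def st():
    o=get_obs(); R=Rt.from_quat(o['tcp_rot']); p=np.array(o['tcp_pos'])
    print('t',round(o['time'],2),'tcp',p.round(4),'xax',R.as_matrix()[:,0].round(4),'z',R.as_matrix()[:,2].round(4),'w',round(o['grip_width'],4),'F',np.round(o['wrist_force'],1),'q',np.round(o['joint_positions'],2))
    return p,R
def go(target,yaw,p=None,R=None):
    """needed shift in tool units (0.04) and yaw turn units (0.08). yaw = world angle of jaw (x) axis, tool down. order: turn about z, then shift in new axes; also rot"""
    o=get_obs(); R=Rt.from_quat(o['tcp_rot']); p=np.array(o['tcp_pos'])
    c,s=np.cos(yaw),np.sin(yaw); T=np.array([[c,s,0],[s,-c,0],[0,0,-1.]]).T
    rv=(R.inv()*Rt.from_matrix(T)).as_rotvec()/0.08
    d=np.array(target)-p
    print('turn',rv.round(2),'shift now-axes',(R.inv().apply(d)/.04).round(2),'shift final-axes',(T.T@d/.04).round(2),'dist mm',(d*1000).round(1))
E
python3 - <<'E'
from h import *
A=lambda x,y:((x+.5)/3.5-.5+180,(y+.5)/3.5-.5+110)
S=lambda x,y:((x+.5)/3.7-.5+150,(y+.5)/3.7-.5+120)
for n,a,s,z in [('flat',(144,223),(531,208),.036),('jar',(310,241),(421,285),.072),('tall',(413,397),(209,291),.076),('tumbler',(435,76),(537,468),.085),('weight',(498,258),(300,474),.04),('pink1',(77,369),None,.072),('pink2',(577,385),None,.072),('purple',(276,515),None,.072)]:
    print(n,ray('top',*A(*a),z)[:2].round(4),ray('scene',*S(*s),z)[:2].round(4) if s else '')
for n,a,s,z in [('soap',[(232,24),(293,31),(280,125),(222,118)],[(617,318),(712,381),(671,434),(577,371)],.034),('carton',[(202,335),(249,351),(217,438),(169,417)],[(325,121),(385,170),(346,193),(287,150)],.068)]:
  for nm,F,q in (('top',A,a),('scene',S,s)):
    P=np.array([ray(nm,*F(*x),z)[:2] for x in q])
    e=[P[(i+1)%4]-P[i] for i in range(4)]
    print(n,nm,P.mean(0).round(4),'len',[round(np.linalg.norm(x),4) for x in e],'ang',[round(np.degrees(np.arctan2(x[1],x[0])),1) for x in e])
print('round',ray('top',(191.5+.5)/4-.5+90,(168.5+.5)/4-.5+145,.014))
P=np.array([ray('top',(x-380+.5)/5-.5+355,(y+.5)/5-.5+180,.016)[:2] for x,y in [(468,52),(721,92),(693,470),(432,435)]])
print(P.mean(0)); e=[P[(i+1)%4]-P[i] for i in range(4)]
print('len',[round(np.linalg.norm(x),4) for x in e],'ang',[round(np.degrees(np.arctan2(x[1],x[0])),1) for x in e])
st()
E
```

```text
flat [0.5615 0.1336] [0.56   0.1347]
jar [0.5575 0.0042] [0.5556 0.0064]
tall [ 0.453  -0.0866] [ 0.4528 -0.0849]
tumbler [ 0.6945 -0.0698] [ 0.6956 -0.0698]
weight [ 0.5741 -0.1386] [ 0.5711 -0.1381]
pink1 [0.4369 0.1575] 
pink2 [ 0.4803 -0.2031] 
purple [ 0.355  -0.0018] 
soap top [0.6951 0.0669] len [np.float64(0.0489), np.float64(0.079), np.float64(0.0458), np.float64(0.0789)] ang [np.float64(-88.3), np.float64(-178.7), np.float64(91.4), np.float64(3.5)]
soap scene [0.6983 0.0613] len [np.float64(0.0764), np.float64(0.0521), np.float64(0.0737), np.float64(0.0535)] ang [np.float64(-4.1), np.float64(-90.2), np.float64(176.8), np.float64(92.5)]
carton top [0.4405 0.0607] len [np.float64(0.0366), np.float64(0.0677), np.float64(0.0382), np.float64(0.0647)] ang [np.float64(-100.3), np.float64(169.1), np.float64(75.2), np.float64(-12.2)]
carton scene [0.4395 0.063 ] len [np.float64(0.0635), np.float64(0.0347), np.float64(0.0579), np.float64(0.0389)] ang [np.float64(-10.1), np.float64(-103.5), np.float64(174.0), np.float64(85.3)]
round [0.49527334 0.35567144 0.014     ]
[ 0.47922151 -0.3472578 ]
len [np.float64(0.1372), np.float64(0.2031), np.float64(0.1359), np.float64(0.2073)] ang [np.float64(-90.6), np.float64(179.9), np.float64(91.2), np.float64(0.3)]
t 0.15 tcp [ 0.2223 -0.6368  0.2302] xax [ 0.3295 -0.9441 -0.0017] z [-5.0e-04  1.7e-03 -1.0e+00] w 0.0853 F [0.  0.1 0.1] q [-1.27  0.26  1.61  0.    1.27 -0.04]
```

```bash
python3 -m crank '[[0,0,0,0,0,-1,0],[0,0,0,0,0,-1,0],[0,0,0,0,0,-1,0],[0,0,0,0,0,-1,0],[0,0,0,0,0,-1,0],[0,0,0,0,0,-1,0],[0,0,0,0,0,-1,0],[0,0,0,0,0,-1,0],[0,0,0,0,0,-1,0],[0,0,0,0,0,-1,0],[0,0,0,0,0,-1,0],[0,0,0,0,0,-1,0]]' 60
python3 -m crank '[[0,0,0,0,0,-1,0],[0,0,0,0,0,-1,0],[0,0,0,0,0,-1,0],[0,0,0,0,0,-0.45,0],[0,0,0,0,0,0,0]]' 
python3 -c "
from h import *
st(); go([.561,.134,.2],0)"
```

```text
time: 1.15
tcp_pos: [0.2223, -0.637, 0.2307]
tcp_rot: [0.991, -0.135, -0.0, -0.0]
wrist_force: [0.0, 0.6, 0.8]
grip_width: 0.0853
time: 1.57
tcp_pos: [0.2224, -0.637, 0.2307]
tcp_rot: [1.0, 0.001, -0.0, -0.0]
wrist_force: [0.6, -0.0, 0.1]
grip_width: 0.0852
t 1.57 tcp [ 0.2224 -0.637   0.2307] xax [ 1.0e+00  1.9e-03 -3.0e-04] z [-3.e-04  9.e-04 -1.e+00] w 0.0852 F [ 0.6 -0.   0.1] q [-1.27  0.26  1.6   0.    1.27 -1.27]
turn [-0.01  0.    0.02] shift now-axes [  8.5  -19.26   0.78] shift final-axes [  8.47 -19.28   0.77] dist mm [338.6 771.  -30.7]
```

```bash
python3 -m crank '[[0.4,-0.9,0,0,0,0,0],[0.4,-0.9,0,0,0,0,0],[0.4,-0.9,0,0,0,0,0],[0.4,-0.9,0,0,0,0,0],[0.4,-0.9,0,0,0,0,0],[0.4,-0.9,0,0,0,0,0],[0.4,-0.9,0,0,0,0,0],[0.4,-0.9,0,0,0,0,0],[0.4,-0.9,0,0,0,0,0],[0.4,-0.9,0,0,0,0,0],[0.4,-0.9,0,0,0,0,0],[0.4,-0.9,0,0,0,0,0]]'
python3 -m crank '[[0.4,-0.9,0,0,0,0,0],[0.4,-0.9,0,0,0,0,0],[0.4,-0.9,0,0,0,0,0],[0.4,-0.9,0,0,0,0,0],[0.4,-0.9,0,0,0,0,0],[0.4,-0.9,0,0,0,0,0],[0.4,-0.9,0,0,0,0,0],[0.4,-0.9,0,0,0,0,0],[0.4,-0.9,0,0,0,0,0],[0,0,0,0,0,0,0],[0,0,0,0,0,0,0]]'
python3 -c "
from h import *
st(); go([.561,.134,.2],0)
im=get_image('wrist'); cv2.imwrite('pics/w1.png',im); m=camera_model('wrist'); print(-np.array(m['R']).T@m['t'])
for n,X in dict(flat=[.561,.134,.036],jar=[.5565,.005,.072],carton=[.44,.062,.068],soap=[.696,.065,.034]).items(): print(n,proj('wrist',X,m).round(1))"
```

```text
time: 2.57
tcp_pos: [0.4142, -0.2032, 0.2314]
tcp_rot: [1.0, -0.0, 0.0, 0.0]
wrist_force: [1.9, -0.2, -1.1]
grip_width: 0.0853
time: 3.48
tcp_pos: [0.5578, 0.1209, 0.2308]
tcp_rot: [1.0, 0.002, -0.0, 0.0]
wrist_force: [-0.2, -0.4, 0.4]
grip_width: 0.0854
t 3.48 tcp [0.5578 0.1209 0.2308] xax [ 1.0e+00  3.7e-03 -9.0e-04] z [-9.e-04 -3.e-04 -1.e+00] w 0.0854 F [-0.2 -0.4  0.4] q [ 0.17  0.07  1.83 -0.    1.24  0.17]
turn [0.   0.01 0.05] shift now-axes [ 0.08 -0.33  0.77] shift final-axes [ 0.08 -0.33  0.77] dist mm [  3.2  13.1 -30.8]
[0.55672638 0.18970301 0.37283346]
flat [262.1 149.5]
jar [257.4 275.6]
carton [144.  223.9]
soap [381.6 210.6]
```

View pics/w1.png

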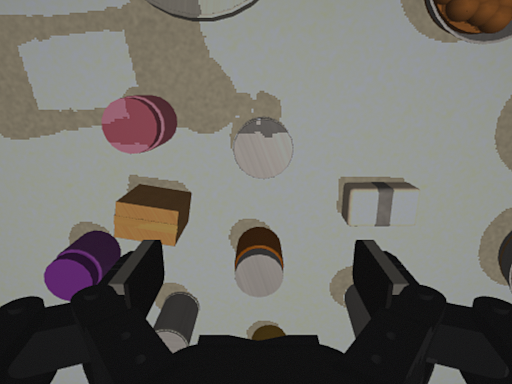

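```bash
python3 -m crank '[[0.1,-0.35,0,0,0,0,0],[0,0,1,0,0,0,0],[0,0,1,0,0,0,0],[0,0,1,0,0,0,0],[0,0,1,0,0,0,0],[0,0,0,0,0,0,0],[0,0,0,0,0,0,0]]'
python3 -c "
from h import *
st(); go([.5615,.135,.004],0)"
```

```text
time: 4.12
tcp_pos: [0.5589, 0.1317, 0.069]
tcp_rot: [1.0, -0.0, -0.003, 0.001]
wrist_force: [1.1, 0.1, 0.8]
grip_width: 0.0852
t 4.12 tcp [0.5589 0.1317 0.069 ] xax [ 1.     -0.001  -0.0065] z [-0.0065 -0.0012 -1.    ] w 0.0852 F [1.1 0.1 0.8] q [0.19 0.23 1.96 0.   0.95 0.19]
turn [ 0.02  0.08 -0.01] shift now-axes [ 0.08 -0.08  1.63] shift final-axes [ 0.07 -0.08  1.63] dist mm [  2.6   3.3 -65. ]
```

```bash
python3 -m crank '[[0.05,-0.08,0.5,0,0,0,0],[0,0,0.5,0,0,0,0],[0,0,0.4,0,0,0,0],[0,0,0.2,0,0,0,0],[0,0,0,0,0,0,0],[0,0,0,0,0,0,0],[0,0,0,0,0,0,0]]'
python3 -c "
from h import *
st(); go([.5615,.135,.004],0)"
```

```text
time: 4.7
tcp_pos: [0.5657, 0.1365, 0.0098]
tcp_rot: [1.0, 0.0, 0.002, -0.0]
wrist_force: [0.4, -0.6, 0.0]
grip_width: 0.0852
t 4.7 tcp [0.5657 0.1365 0.0098] xax [1.0e+00 7.0e-04 3.9e-03] z [ 3.9e-03  8.0e-04 -1.0e+00] w 0.0852 F [ 0.4 -0.6  0. ] q [0.19 0.32 1.99 0.   0.83 0.19]
turn [-0.01 -0.05  0.01] shift now-axes [-0.11  0.04  0.14] shift final-axes [-0.11  0.04  0.14] dist mm [-4.2 -1.5 -5.8]
```

```bash
for i in 1 2 3; do python3 -m crank '[[0,0,0,0,0,0,0],[0,0,0,0,0,0,0]]' | grep -E "tcp_pos|rot|force"; done
```

```text
tcp_pos: [0.5648, 0.1365, 0.0088]
tcp_rot: [1.0, 0.0, 0.001, -0.0]
wrist_force: [-0.3, 0.1, 0.5]
tcp_pos: [0.5639, 0.1363, 0.0078]
tcp_rot: [1.0, 0.001, 0.0, -0.0]
wrist_force: [-0.8, 0.3, -0.3]
tcp_pos: [0.5636, 0.1363, 0.0073]
tcp_rot: [1.0, 0.001, -0.0, -0.0]
wrist_force: [-0.4, 0.3, 1.4]
```

```bash
python3 -m crank '[[-0.05,0.03,0.1,0,0,0,0],[0,0,0,0,0,0,0],[0,0,0,0,0,0,0],[0,0,0,0,0,0,0],[0,0,0,0,0,0,1],[0,0,0,0,0,0,1],[0,0,0,0,0,0,1],[0,0,0,0,0,0,1],[0,0,0,0,0,0,1],[0,0,0,0,0,0,1]]' 50
python3 -c "
from h import *
st()"
```

```text
time: 6.03
tcp_pos: [0.5623, 0.1352, 0.0038]
tcp_rot: [1.0, 0.0, 0.001, -0.0]
wrist_force: [-0.2, 0.1, 3.4]
grip_width: 0.0625
t 6.03 tcp [0.5623 0.1352 0.0038] xax [1.     0.001  0.0011] z [ 1.1e-03  2.0e-04 -1.0e+00] w 0.0625 F [-0.2  0.1  3.4] q [0.19 0.32 1.99 0.   0.82 0.19]
```

```bash
python3 -m crank '[[0,0,-0.5,0,0,0,1],[0,0,-0.8,0,0,0,1],[0,0,-0.8,0,0,0,1],[0,0,-0.5,0,0,0,1],[0,0,0,0,0,0,1],[0,0,0,0,0,0,1]]'
python3 -c "
from h import *
st(); go([.495,.406,.1],0); print(ray('scene',316.5,128.5,.016))"
```

```text
time: 6.53
tcp_pos: [0.5623, 0.1352, 0.1081]
tcp_rot: [1.0, 0.001, 0.001, -0.0]
wrist_force: [-0.9, -0.6, -1.5]
grip_width: 0.0627
t 6.53 tcp [0.5623 0.1352 0.1081] xax [1.     0.001  0.0022] z [ 2.2e-03  4.0e-04 -1.0e+00] w 0.0627 F [-0.9 -0.6 -1.5] q [0.19 0.19 1.94 0.   1.01 0.19]
turn [-0.01 -0.03  0.01] shift now-axes [-1.68 -6.77  0.2 ] shift final-axes [-1.68 -6.77  0.2 ] dist mm [-67.3 270.8  -8.1]
[0.5019042  0.35019212 0.016     ]
```

```bash
python3 -m crank '[[-0.2,-0.8,0,0,0,0,1],[-0.2,-0.8,0,0,0,0,1],[-0.2,-0.8,0,0,0,0,1],[-0.2,-0.8,0,0,0,0,1],[-0.2,-0.8,0,0,0,0,1],[-0.2,-0.8,0,0,0,0,1],[-0.2,-0.8,0,0,0,0,1],[-0.2,-0.6,0,0,0,0,1],[0,-0.4,0,0,0,0,1],[0,0,0,0,0,0,1],[0,0,0,0,0,0,1],[0,0,0,0,0,0,1]]'
python3 -c "
from h import *
st(); go([.497,.402,.1],0)
im=get_image('wrist'); cv2.imwrite('pics/w2.png',im)
im=get_image('top'); cv2.imwrite('pics/t2.png',cv2.resize(im[130:240,70:220],None,fx=4,fy=4,interpolation=cv2.INTER_CUBIC))
im=get_image('scene'); cv2.imwrite('pics/s2.png',cv2.resize(im[90:170,260:370],None,fx=6,fy=6,interpolation=cv2.INTER_CUBIC))
a=np.linspace(0,2*np.pi,12,endpoint=False)
m=camera_model('wrist')
print([proj('wrist',[.4955+.096*np.cos(t),.355+.096*np.sin(t),.018],m).round().tolist() for t in a])"
```

```text
time: 7.53
tcp_pos: [0.497, 0.3974, 0.1056]
tcp_rot: [1.0, 0.0, -0.001, 0.001]
wrist_force: [0.4, 0.6, -1.7]
grip_width: 0.0628
t 7.53 tcp [0.497  0.3974 0.1056] xax [ 1.e+00  8.e-04 -2.e-03] z [-0.002  -0.0024 -1.    ] w 0.0628 F [ 0.4  0.6 -1.7] q [ 0.64  0.3   1.81 -0.    1.04  0.64]
turn [0.03 0.03 0.01] shift now-axes [ 0.   -0.11  0.14] shift final-axes [-0.   -0.11  0.14] dist mm [-0.   4.6 -5.6]
[[377.0, 243.0], [367.0, 185.0], [322.0, 138.0], [256.0, 119.0], [189.0, 137.0], [145.0, 184.0], [134.0, 243.0], [156.0, 296.0], [200.0, 331.0], [256.0, 343.0], [312.0, 331.0], [356.0, 296.0]]
```

View pics/w2.png

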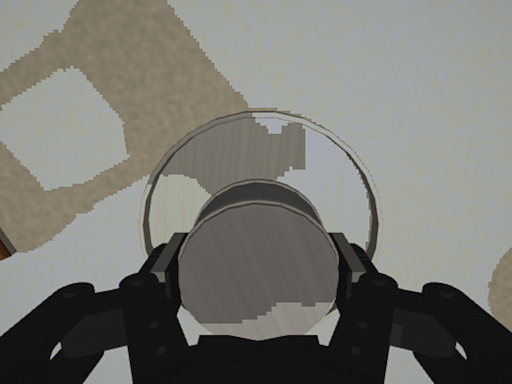

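View pics/t2.png

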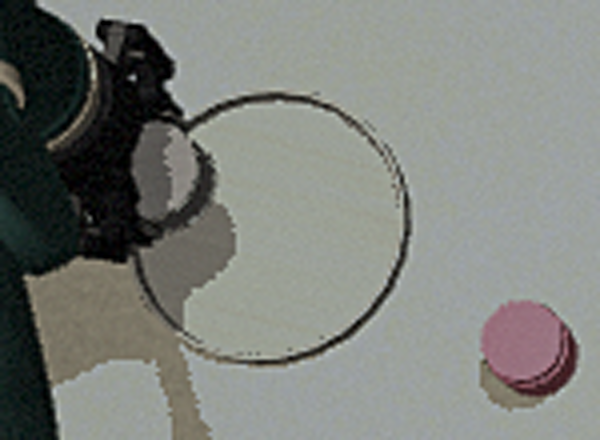

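View pics/s2.png

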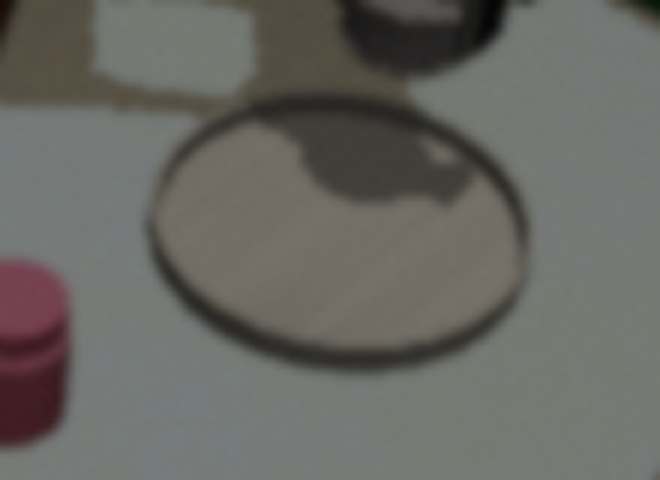

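Run:
```python
from h import *
from scipy.optimize import least_squares
def fit(P):
    r=least_squares(lambda c:np.hypot(P[:,0]-c[0],P[:,1]-c[1])-c[2],[.5,.35,.096]); return r.x.round(4), (r.fun*1000).round(1)
W=[(140,222),(150,175),(200,124),(258,108),(320,126),(365,170),(382,222)]
m=camera_model('wrist')
print('w',fit(np.array([ray('wrist',*p,.018,m)[:2] for p in W])))
S=[(149,225),(528,250),(330,95),(350,352),(200,132),(460,135),(210,318),(460,335)]
print('s',fit(np.array([ray('scene',(x+.5)/6-.5+260,(y+.5)/6-.5+90,.018)[:2] for x,y in S])))
T=[(410,215),(275,93),(265,363),(390,290),(375,135)]
for z in (.018,.004):print('t',fit(np.array([ray('top',(x+.5)/4-.5+70,(y+.5)/4-.5+130,z)[:2] for x,y in T])))
go([.497,.402,.1],0)
```

```text
w (array([0.4987, 0.3637, 0.0939]), array([-0.6,  0.1,  0.3,  1.1, -0.9, -1.3,  1.2]))
s (array([0.4961, 0.3555, 0.0951]), array([-0.3, -0.6,  1.6, -2.3, -2.9,  0.8,  3.5,  0. ]))
t (array([0.4962, 0.3551, 0.0944]), array([ 0.5,  0.4, -0.2,  0.2, -0.9]))
t (array([0.4987, 0.3601, 0.0957]), array([ 0.5,  0.4, -0.2,  0.2, -0.9]))
turn [ 0.01  0.01 -0.01] shift now-axes [-0.02 -0.11  0.17] shift final-axes [-0.02 -0.11  0.17] dist mm [-0.7  4.6 -6.8]
```

```bash
python3 -m crank '[[0,-0.15,0.5,0,0,0,1],[0,0,0.6,0,0,0,1],[0,0,0.6,0,0,0,1],[0,0,0.3,0,0,0,1],[0,0,0,0,0,0,1],[0,0,0,0,0,0,1],[0,0,0,0,0,0,1],[0,0,0,0,0,0,1],[0,0,0,0,0,0,1],[0,0,0,0,0,0,1]]'
python3 -c "
from h import *
st(); go([.497,.404,.009],0)"
```

```text
time: 8.52
tcp_pos: [0.4982, 0.4056, 0.0288]
tcp_rot: [1.0, 0.001, 0.001, -0.001]
wrist_force: [0.3, 0.5, -1.3]
grip_width: 0.0626
t 8.52 tcp [0.4982 0.4056 0.0288] xax [1.    0.001 0.002] z [ 0.002   0.0015 -1.    ] w 0.0626 F [ 0.3  0.5 -1.3] q [ 0.64  0.39  1.84 -0.    0.91  0.64]
turn [-0.02 -0.02  0.01] shift now-axes [-0.03  0.04  0.49] shift final-axes [-0.03  0.04  0.49] dist mm [ -1.2  -1.6 -19.8]
```

```bash
python3 -m crank '[[0,0,0.3,0,0,0,1],[0,0,0.15,0,0,0,1],[0,0,0,0,0,0,1],[0,0,0,0,0,0,1],[0,0,0,0,0,0,1],[0,0,0,0,0,0,1],[0,0,0,0,0,0,1],[0,0,0,0,0,0,1]]'
python3 -c "
from h import *
st(); go([.497,.404,.0085],0)"
```

```text
time: 9.18
tcp_pos: [0.4973, 0.4049, 0.0092]
tcp_rot: [1.0, 0.0, -0.0, 0.0]
wrist_force: [-0.2, -0.1, -1.4]
grip_width: 0.0621
t 9.18 tcp [0.4973 0.4049 0.0092] xax [ 1.e+00  1.e-03 -2.e-04] z [-2.e-04 -1.e-04 -1.e+00] w 0.0621 F [-0.2 -0.1 -1.4] q [0.64 0.42 1.85 0.   0.88 0.64]
turn [0.   0.   0.01] shift now-axes [-0.01  0.02  0.02] shift final-axes [-0.01  0.02  0.02] dist mm [-0.3 -0.9 -0.7]
```

```bash
python3 -m crank '[[0,0,0.04,0,0,0,1],[0,0,0,0,0,0,1],[0,0,0,0,0,0,1],[0,0,0,0,0,0,0.12],[0,0,0,0,0,0,0.12],[0,0,0,0,0,0,0.12],[0,0,0,0,0,0,0.12],[0,0,0,0,0,0,0.12]]'
python3 -m crank '[[0,0,-0.5,0,0,0,0.12],[0,0,-0.8,0,0,0,0.1],[0,0,-0.8,0,0,0,0],[0,0,-0.9,0,0,0,0],[0,0.2,-0.9,0,0,0,0],[0.1,0.9,-0.3,0,0,0,0],[0.1,0.9,0,0,0,0,0],[0.1,0.9,0,0,0,0,0],[0.1,0.9,0,0,0,0,0],[0.1,0.9,0,0,0,0,0],[0.1,0.9,0,0,0,0,0],[0.1,0.9,0,0,0,0,0]]'
python3 -c "
from h import *
st(); go([.557,.0068,.09],0)"
```

```text
time: 9.85
tcp_pos: [0.4974, 0.405, 0.0078]
tcp_rot: [1.0, 0.001, 0.0, -0.0]
wrist_force: [0.2, -0.2, -0.1]
grip_width: 0.0751
time: 10.85
tcp_pos: [0.5255, 0.1434, 0.176]
tcp_rot: [1.0, 0.001, 0.0, -0.0]
wrist_force: [0.6, 0.7, 0.2]
grip_width: 0.0854
t 10.85 tcp [0.5255 0.1434 0.176 ] xax [1.0e+00 1.3e-03 6.0e-04] z [ 6.e-04  1.e-04 -1.e+00] w 0.0854 F [0.6 0.7 0.2] q [ 0.22  0.06  1.94 -0.    1.14  0.22]
turn [-0.   -0.01  0.02] shift now-axes [0.78 3.42 2.15] shift final-axes [0.79 3.41 2.15] dist mm [  31.5 -136.6  -86. ]
```

```bash
python3 -m crank '[[0.2,0.9,0,0,0,0,0],[0.2,0.9,0,0,0,0,0],[0.2,0.7,0,0,0,0,0],[0.1,0.3,0,0,0,0,0],[0,0,0,0,0,0,0],[0,0,0,0,0,0,0],[0,0,0,0,0,0,0],[0,0,0,0,0,0,0],[0,0,0,0,0,0,0],[0,0,0,0,0,0,0]]'
python3 -c "
from h import *
st(); go([.557,.0068,.025],0)
im=get_image('top'); cv2.imwrite('pics/t3.png',cv2.resize(im[130:240,70:220],None,fx=4,fy=4,interpolation=cv2.INTER_CUBIC))
im=get_image('scene'); cv2.imwrite('pics/s3.png',cv2.resize(im[90:170,260:370],None,fx=6,fy=6,interpolation=cv2.INTER_CUBIC))
im=get_image('wrist'); cv2.imwrite('pics/w3.png',im)"
```

```text
time: 11.68
tcp_pos: [0.5535, 0.0342, 0.1756]
tcp_rot: [1.0, 0.001, -0.0, -0.0]
wrist_force: [-0.2, -0.8, -0.7]
grip_width: 0.0854
t 11.68 tcp [0.5535 0.0342 0.1756] xax [ 1.0e+00  2.7e-03 -1.0e-04] z [-1.e-04  2.e-04 -1.e+00] w 0.0854 F [-0.2 -0.8 -0.7] q [0.02 0.08 1.92 0.   1.14 0.01]
turn [-0.    0.    0.03] shift now-axes [0.09 0.69 3.77] shift final-axes [0.09 0.68 3.77] dist mm [   3.5  -27.4 -150.6]
```

View pics/t3.png

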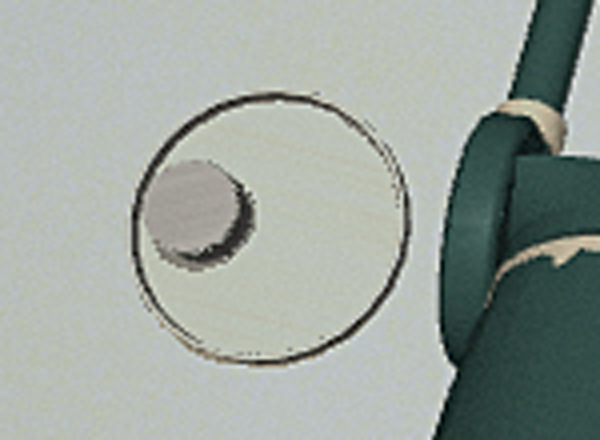

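View pics/s3.png

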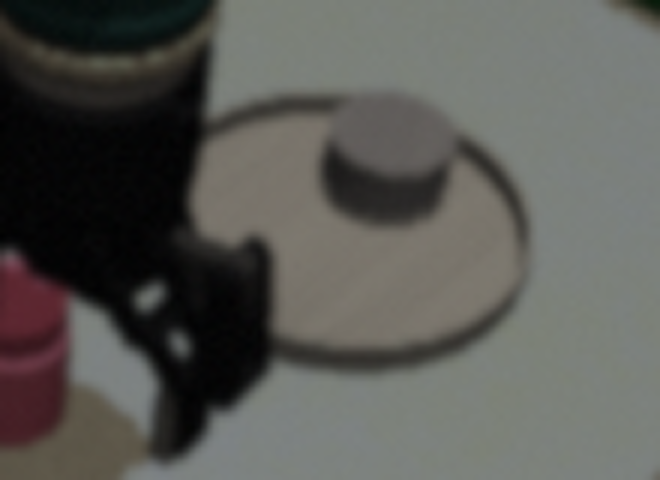

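View pics/w3.png

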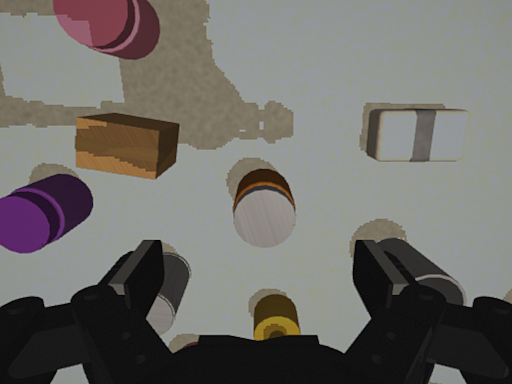

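Run:
```python
from h import *
print('tin top',ray('top',(192.5)/4-.5+70,(207.5)/4-.5+130,.04),'scene',ray('scene',394.5/6-.5+260,133.5/6-.5+90,.04))
m=camera_model('wrist'); print('jar',ray('wrist',265,216,.072,m)); go([.557,.0068,.025],0)
```

```text
tin top [0.49692493 0.40232882 0.04      ] scene [0.4946304  0.40548929 0.04      ]
jar [0.55907665 0.00836947 0.072     ]
turn [-0.    0.    0.03] shift now-axes [0.08 0.67 3.77] shift final-axes [0.08 0.67 3.77] dist mm [   3.3  -26.9 -150.7]
```

```bash
python3 -m crank '[[0.08,0.67,0,0,0,0,0],[0,0,0,0,0,0,0],[0,0,0,0,0,0,0],[0,0,0.8,0,0,0,0],[0,0,0.8,0,0,0,0],[0,0,0.8,0,0,0,0],[0,0,0,0,0,0,0],[0,0,0,0,0,0,0],[0,0,0,0,0,0,0],[0,0,0,0,0,0,0]]'
python3 -c "
from h import *
st(); go([.5575,.0067,.012],0)"
```

```text
time: 12.67
tcp_pos: [0.5591, 0.0064, 0.0823]
tcp_rot: [1.0, 0.001, 0.002, 0.0]
wrist_force: [-0.0, -0.2, 1.0]
grip_width: 0.0854
t 12.67 tcp [0.5591 0.0064 0.0823] xax [1.     0.0012 0.0043] z [ 0.0043 -0.     -1.    ] w 0.0854 F [-0.  -0.2  1. ] q [-0.03  0.18  2.    0.    0.96 -0.03]
turn [ 0.   -0.05  0.01] shift now-axes [-0.05 -0.01  1.76] shift final-axes [-0.04 -0.01  1.76] dist mm [ -1.6   0.3 -70.3]
```

```bash
python3 -m crank '[[0,0,0.5,0,0,0,0],[0,0,0.5,0,0,0,0],[0,0,0.4,0,0,0,0],[0,0,0.25,0,0,0,0],[0,0,0,0,0,0,0],[0,0,0,0,0,0,0],[0,0,0,0,0,0,0],[0,0,0,0,0,0,0],[0,0,0,0,0,0,0],[0,0,0,0,0,0,0]]'
python3 -c "
from h import *
st(); go([.5575,.0067,.012],0)"
```

```text
time: 13.5
tcp_pos: [0.5577, 0.0062, 0.0146]
tcp_rot: [1.0, 0.001, 0.001, 0.0]
wrist_force: [-0.5, 0.4, -0.4]
grip_width: 0.0853
t 13.5 tcp [0.5577 0.0062 0.0146] xax [1.     0.0011 0.0016] z [ 1.6e-03 -1.0e-04 -1.0e+00] w 0.0853 F [-0.5  0.4 -0.4] q [-0.03  0.27  2.03 -0.    0.83 -0.03]
turn [ 0.   -0.02  0.01] shift now-axes [-0.01 -0.01  0.07] shift final-axes [-0.01 -0.01  0.07] dist mm [-0.2  0.5 -2.6]
```

```bash
python3 -m crank '[[0,0,0.04,0,0,0,0],[0,0,0,0,0,0,1],[0,0,0,0,0,0,1],[0,0,0,0,0,0,1],[0,0,0,0,0,0,1],[0,0,0,0,0,0,1],[0,0,0,0,0,0,1],[0,0,0,0,0,0,1]]' 50
python3 -m crank '[[0,0,-0.4,0,0,0,1],[0,0,-0.8,0,0,0,1],[0,0,-0.9,0,0,0,1],[0,0,-0.9,0,0,0,1],[0,0,-0.6,0,0,0,1],[0,0,0,0,0,0,1],[0,0,0,0,0,0,1],[0,0,0,0,0,0,1]]'
python3 -c "
from h import *
st(); go([.497,.4045,.13],0)
im=get_image('wrist'); cv2.imwrite('pics/w4.png',im)"
```

```text
time: 14.17
tcp_pos: [0.5575, 0.0062, 0.0124]
tcp_rot: [1.0, 0.001, 0.0, 0.0]
wrist_force: [0.9, -0.1, 2.7]
grip_width: 0.0554
time: 14.83
tcp_pos: [0.5553, 0.0063, 0.1542]
tcp_rot: [1.0, 0.001, -0.002, -0.0]
wrist_force: [-1.0, -0.8, -2.6]
grip_width: 0.0552
t 14.83 tcp [0.5553 0.0063 0.1542] xax [ 1.      0.001  -0.0034] z [-3.4e-03  1.0e-04 -1.0e+00] w 0.0552 F [-1.  -0.8 -2.6] q [-0.03  0.1   1.94 -0.    1.1  -0.03]
turn [-0.    0.04  0.01] shift now-axes [-1.45 -9.96  0.61] shift final-axes [-1.46 -9.95  0.6 ] dist mm [-58.3 398.2 -24.2]
```

View pics/w4.png

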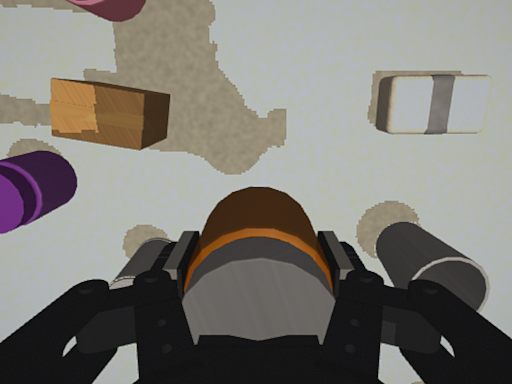

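```bash
python3 -m crank '[[-0.13,-0.6,0,0,0,0,1],[-0.13,-0.9,0,0,0,0,1],[-0.13,-0.9,0,0,0,0,1],[-0.13,-0.9,0,0,0,0,1],[-0.13,-0.9,0,0,0,0,1],[-0.13,-0.9,0,0,0,0,1],[-0.13,-0.9,0,0,0,0,1],[-0.13,-0.9,0,0,0,0,1],[-0.13,-0.9,0,0,0,0,1],[-0.13,-0.9,0,0,0,0,1],[-0.13,-0.8,0,0,0,0,1],[0,-0.4,0,0,0,0,1]]'
python3 -m crank '[[0,0,0.3,0,0,0,1],[0,0,0.3,0,0,0,1],[0,0,0,0,0,0,1],[0,0,0,0,0,0,1],[0,0,0,0,0,0,1],[0,0,0,0,0,0,1],[0,0,0,0,0,0,1],[0,0,0,0,0,0,1]]'
python3 -c "
from h import *
st(); go([.497,.4045,.06],0)"
```

```text
time: 15.88
tcp_pos: [0.4965, 0.4049, 0.1528]
tcp_rot: [1.0, 0.002, -0.002, 0.001]
wrist_force: [-0.1, 0.1, -1.3]
grip_width: 0.0549
time: 16.55
tcp_pos: [0.5001, 0.4019, 0.133]
tcp_rot: [1.0, 0.0, 0.001, -0.0]
wrist_force: [-0.2, 0.4, -1.2]
grip_width: 0.0553
t 16.55 tcp [0.5001 0.4019 0.133 ] xax [1.0e+00 1.0e-04 1.2e-03] z [ 1.2e-03  8.0e-04 -1.0e+00] w 0.0553 F [-0.2  0.4 -1.2] q [ 0.64  0.28  1.78 -0.    1.09  0.64]
turn [-0.01 -0.01  0.  ] shift now-axes [-0.08 -0.06  1.82] shift final-axes [-0.08 -0.06  1.82] dist mm [ -3.1   2.6 -73. ]
```

```bash
python3 -m crank '[[-0.06,-0.05,0.4,0,0,0,1],[0,0,0.5,0,0,0,1],[0,0,0.5,0,0,0,1],[0,0,0.35,0,0,0,1],[0,0,0,0,0,0,1],[0,0,0,0,0,0,1],[0,0,0,0,0,0,1],[0,0,0,0,0,0,1],[0,0,0,0,0,0,1],[0,0,0,0,0,0,1],[0,0,0,0,0,0,1]]'
python3 -c "
from h import *
st(); go([.4974,.404,.0524],0)
im=get_image('scene'); cv2.imwrite('pics/s5.png',cv2.resize(im[70:180,240:390],None,fx=5,fy=5,interpolation=cv2.INTER_CUBIC))
im=get_image('top'); cv2.imwrite('pics/t5.png',cv2.resize(im[130:240,70:220],None,fx=4,fy=4,interpolation=cv2.INTER_CUBIC))"
```

```text
time: 17.47
tcp_pos: [0.4974, 0.4045, 0.063]
tcp_rot: [1.0, 0.001, 0.001, -0.0]
wrist_force: [0.3, 0.3, -1.7]
grip_width: 0.0551
t 17.47 tcp [0.4974 0.4045 0.063 ] xax [1.     0.001  0.0011] z [ 1.1e-03  8.0e-04 -1.0e+00] w 0.0551 F [ 0.3  0.3 -1.7] q [0.64 0.35 1.83 0.   0.97 0.64]
turn [-0.01 -0.01  0.01] shift now-axes [-0.    0.01  0.26] shift final-axes [-0.    0.01  0.26] dist mm [ -0.   -0.5 -10.6]
```

View pics/s5.png

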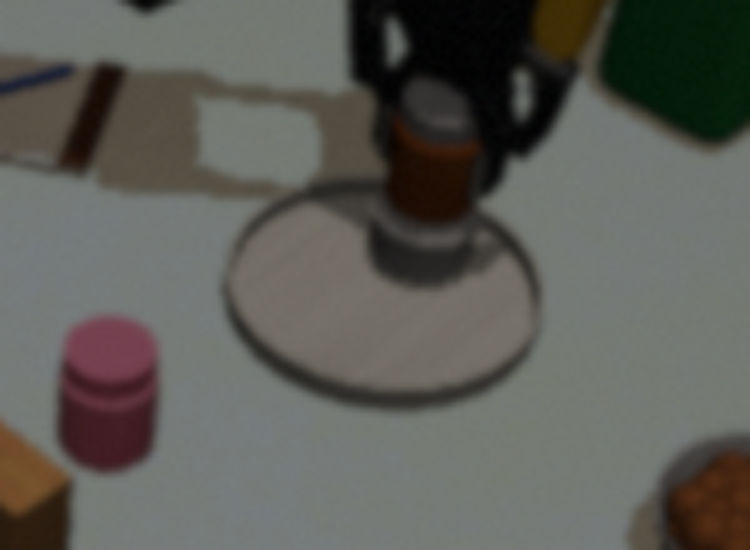

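View pics/t5.png

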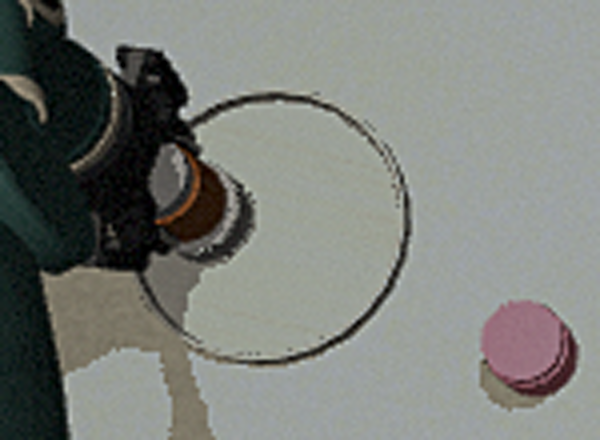

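```bash
python3 -m crank '[[0,0,0.12,0,0,0,1],[0,0,0.1,0,0,0,1],[0,0,0,0,0,0,1],[0,0,0,0,0,0,1],[0,0,0,0,0,0,1],[0,0,0,0,0,0,1],[0,0,0,0,0,0,1]]'
```

```text
time: 18.15
tcp_pos: [0.4969, 0.4041, 0.0531]
tcp_rot: [1.0, 0.0, -0.0, 0.0]
wrist_force: [-0.8, 0.7, -2.4]
grip_width: 0.0546
```

```bash
python3 -m crank '[[0,0,0.03,0,0,0,1],[0,0,0,0,0,0,1],[0,0,0,0,0,0,1],[0,0,0,0,0,0,1],[0,0,0,0,0,0,0.15],[0,0,0,0,0,0,0.15],[0,0,0,0,0,0,0.15],[0,0,0,0,0,0,0.15],[0,0,0,0,0,0,0.15]]'
python3 -m crank '[[0,0,-0.4,0,0,0,0.1],[0,0,-0.8,0,0,0,0],[0,0,-0.9,0,0,0,0],[0,0,-0.9,0,0,0,0],[0,0.9,-0.3,0,0,0,0],[-0.1,0.9,0,0,0,0,0],[-0.1,0.9,0,0,0,0,0],[-0.1,0.9,0,0,0,-0.5,0],[-0.1,0.9,0,0,0,-0.5,0],[0,0,0,0,0,0,0],[0,0,0,0,0,0,0]]'
python3 -c "
from h import *
st(); go([.44,.062,.15],np.radians(79))
im=get_image('scene'); cv2.imwrite('pics/s6.png',cv2.resize(im[70:180,240:390],None,fx=5,fy=5,interpolation=cv2.INTER_CUBIC))
im=get_image('top'); cv2.imwrite('pics/t6.png',cv2.resize(im[130:240,70:220],None,fx=4,fy=4,interpolation=cv2.INTER_CUBIC))"
```

```text
time: 18.9
tcp_pos: [0.4971, 0.4042, 0.0521]
tcp_rot: [1.0, 0.0, 0.0, -0.0]
wrist_force: [0.2, -0.6, -0.4]
grip_width: 0.0726
time: 19.82
tcp_pos: [0.4825, 0.2225, 0.1843]
tcp_rot: [0.999, 0.039, 0.0, -0.0]
wrist_force: [-0.4, 0.6, -0.0]
grip_width: 0.0854
t 19.82 tcp [0.4825 0.2225 0.1843] xax [9.97e-01 7.75e-02 4.00e-04] z [ 4.e-04  3.e-04 -1.e+00] w 0.0854 F [-0.4  0.6 -0. ] q [0.39 0.03 1.96 0.   1.15 0.31]
turn [ 0.000e+00 -1.000e-02 -1.627e+01] shift now-axes [-1.37  3.92  0.86] shift final-axes [-4.14 -0.28  0.86] dist mm [ -42.5 -160.5  -34.3]
```

View pics/s6.png

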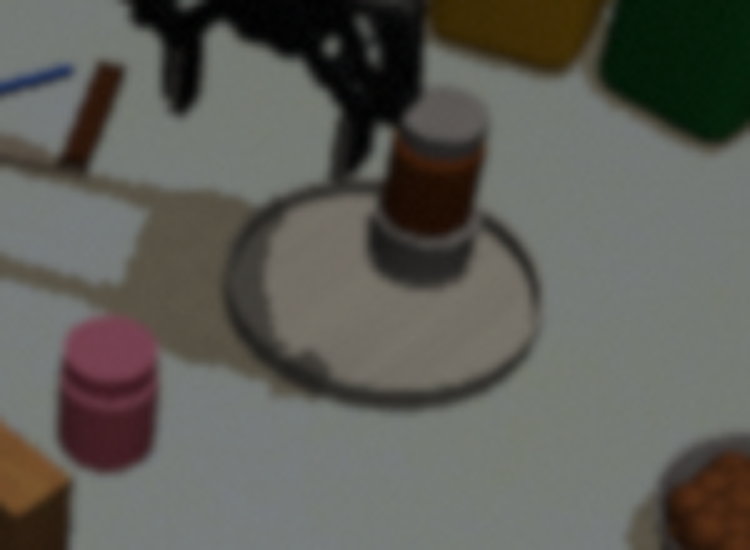

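View pics/t6.png

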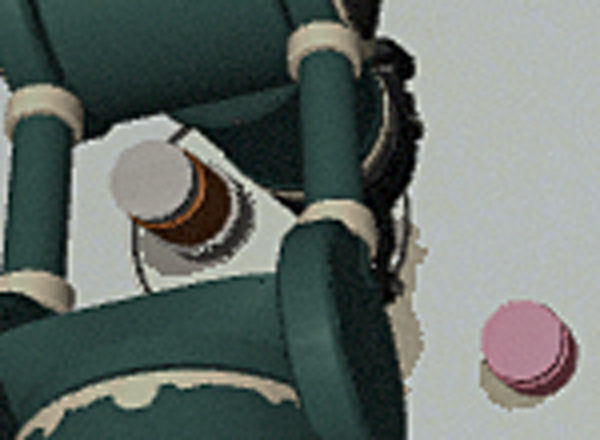

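```bash
python3 -m crank '[[0,0,0,0,0,-1,0],[0,0,0,0,0,-1,0],[0,0,0,0,0,-1,0],[0,0,0,0,0,-1,0],[0,0,0,0,0,-1,0],[0,0,0,0,0,-1,0],[0,0,0,0,0,-1,0],[0,0,0,0,0,-1,0],[0,0,0,0,0,-1,0],[0,0,0,0,0,-1,0],[0,0,0,0,0,-1,0],[0,0,0,0,0,-1,0]]'
python3 -m crank '[[0,0,0,0,0,-1,0],[0,0,0,0,0,-1,0],[0,0,0,0,0,-1,0],[0,0,0,0,0,-1,0],[0,0,0,0,0,-0.3,0],[-0.8,-0.05,0,0,0,0,0.25],[-0.9,-0.05,0,0,0,0,0.25],[-0.9,-0.05,0,0,0,0,0.25],[-0.9,-0.05,0,0,0,0,0.25],[0,0,0,0,0,0,0.25],[0,0,0,0,0,0,0.25],[0,0,0,0,0,0,0.25]]'
python3 -c "
from h import *
st(); go([.44,.062,.15],np.radians(79))
im=get_image('wrist'); cv2.imwrite('pics/w7.png',im)
im=get_image('top'); cv2.imwrite('pics/t7.png',im)
"
```

```text
time: 20.92
tcp_pos: [0.4828, 0.2258, 0.184]
tcp_rot: [0.866, 0.5, 0.0, -0.0]
wrist_force: [-0.9, 0.3, 0.2]
grip_width: 0.0853
time: 21.92
tcp_pos: [0.4495, 0.0887, 0.1844]
tcp_rot: [0.77, 0.638, 0.001, -0.0]
wrist_force: [1.0, -0.7, -0.3]
grip_width: 0.0639
t 21.92 tcp [0.4495 0.0887 0.1844] xax [0.1857 0.9826 0.001 ] z [ 8.e-04  9.e-04 -1.e+00] w 0.0639 F [ 1.  -0.7 -0.3] q [ 0.14 -0.12  2.1   0.    1.16 -1.24]
turn [ 0.01 -0.01  0.07] shift now-axes [-0.7  -0.11  0.86] shift final-axes [-0.7  -0.11  0.86] dist mm [ -9.5 -26.7 -34.4]
```

View pics/w7.png

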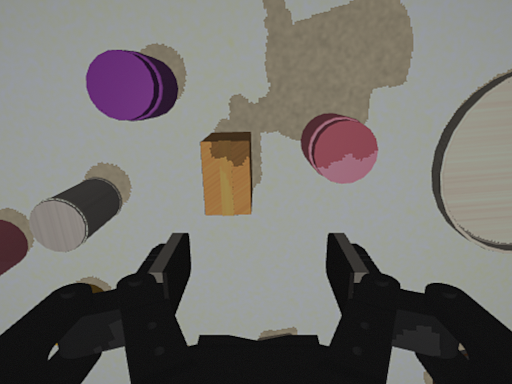

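View pics/t7.png

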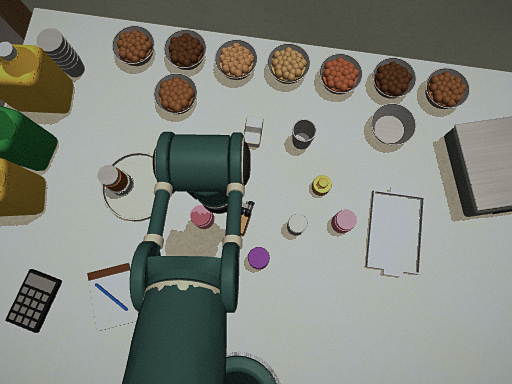

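Run:
```python
from h import *
m=camera_model('wrist')
P=np.array([ray('wrist',*p,.068,m)[:2] for p in [(201,140),(251,139),(251,214),(205,215)]])
e=[P[(i+1)%4]-P[i] for i in range(4)]
print(P.mean(0),[round(np.linalg.norm(x),4) for x in e],[round(np.degrees(np.arctan2(x[1],x[0])),1) for x in e])
g=cv2.imread('pics/w7.png'); hsv=cv2.cvtColor(g,cv2.COLOR_BGR2HSV)
mk=((hsv[...,0]>8)&(hsv[...,0]<25)&(hsv[...,1]>120)&(hsv[...,2]>60)).astype(np.uint8); mk[:,:190]=0;mk[:,262:]=0;mk[:120]=0;mk[225:]=0
c=max(cv2.findContours(mk,0,2)[0],key=cv2.contourArea); print(cv2.contourArea(c),cv2.minAreaRect(c), cv2.approxPolyDP(c,4,True).reshape(-1,2).tolist())
```

```text
[0.4408766  0.06458958] [np.float64(0.0403), np.float64(0.0644), np.float64(0.0397), np.float64(0.0645)] [np.float64(80.6), np.float64(-10.8), np.float64(-99.2), np.float64(169.7)]
3643.5 ((225.87054443359375, 173.24583435058594), (81.9512939453125, 48.4539680480957), 88.02507019042969) [[248, 133], [213, 134], [206, 139], [217, 141], [201, 142], [206, 214], [250, 213]]
```

```bash
python3 -m crank '[[-0.66,-0.1,0,0,0,0,0.25],[0,0,0,0,0,0,0.25],[0,0,0,0,0,0,0.25],[0,0,0.8,0,0,0,0.25],[0,0,0.8,0,0,0,0.25],[0,0,0.6,0,0,0,0.25],[0,0,0,0,0,0,0.25],[0,0,0,0,0,0,0.25],[0,0,0,0,0,0,0.25],[0,0,0,0,0,0,0.25],[0,0,0,0,0,0,0.25]]'
python3 -c "
from h import *
st(); go([.4405,.0635,.018],np.radians(79.3))
"
```

```text
time: 22.93
tcp_pos: [0.442, 0.0631, 0.0981]
tcp_rot: [0.77, 0.639, 0.002, 0.001]
wrist_force: [-0.3, 0.5, -0.1]
grip_width: 0.0641
t 22.93 tcp [0.442  0.0631 0.0981] xax [0.1845 0.9828 0.0011] z [ 3.9e-03  4.0e-04 -1.0e+00] w 0.0641 F [-0.3  0.5 -0.1] q [ 0.09 -0.05  2.21  0.    0.97 -1.3 ]
turn [ 0.05 -0.01  0.01] shift now-axes [ 0.   -0.05  2.  ] shift final-axes [ 0.   -0.04  2.  ] dist mm [ -1.5   0.4 -80.1]
```

```bash
python3 -m crank '[[0,0,0.6,0,0,0,0.25],[0,0,0.6,0,0,0,0.25],[0,0,0.5,0,0,0,0.25],[0,0,0.2,0,0,0,0.25],[0,0,0,0,0,0,0.25],[0,0,0,0,0,0,0.25],[0,0,0,0,0,0,0.25],[0,0,0,0,0,0,0.25],[0,0,0,0,0,0,0.25]]'
python3 -c "
from h import *
st(); go([.4405,.0635,.018],np.radians(79.3))
"
```

```text
time: 23.68
tcp_pos: [0.4414, 0.0628, 0.0214]
tcp_rot: [0.77, 0.638, 0.001, 0.001]
wrist_force: [0.1, -0.2, -0.1]
grip_width: 0.0637
t 23.68 tcp [0.4414 0.0628 0.0214] xax [1.848e-01 9.828e-01 8.000e-04] z [ 2.7e-03  3.0e-04 -1.0e+00] w 0.0637 F [ 0.1 -0.2 -0.1] q [ 0.09  0.07  2.26  0.    0.8  -1.3 ]
turn [ 0.03 -0.01  0.01] shift now-axes [ 0.01 -0.03  0.09] shift final-axes [ 0.01 -0.03  0.09] dist mm [-0.9  0.7 -3.4]
```

Close on the carton and lift (gentler force for cardboard).

```bash
python3 -m crank '[[0,0,0,0,0,0,1],[0,0,0,0,0,0,1],[0,0,0,0,0,0,1],[0,0,0,0,0,0,1],[0,0,0,0,0,0,1],[0,0,0,0,0,0,1],[0,0,0,0,0,0,1],[0,0,0,0,0,0,1]]' 40
python3 -m crank '[[0,0,-0.4,0,0,0,1],[0,0,-0.8,0,0,0,1],[0,0,-0.9,0,0,0,1],[0,0,-0.9,0,0,0,1],[0,0,0,0,0,-0.9,1],[0,0,0,0,0,-0.9,1],[0,0,0,0,0,-0.5,1],[0,0,0,0,0,0,1],[0,0,0,0,0,0,1]]'
python3 -c "
from h import *
st(); go([.4965,.311,.13],np.radians(90))
"
```

```text
time: 24.35
tcp_pos: [0.4408, 0.0628, 0.0208]
tcp_rot: [0.77, 0.638, 0.0, 0.0]
wrist_force: [-0.5, 0.6, 6.4]
grip_width: 0.0397
time: 25.1
tcp_pos: [0.4394, 0.0627, 0.1394]
tcp_rot: [0.708, 0.706, -0.001, -0.0]
wrist_force: [1.0, 0.1, -1.8]
grip_width: 0.0395
t 25.1 tcp [0.4394 0.0627 0.1394] xax [ 3.1e-03  1.0e+00 -1.0e-04] z [-1.4e-03 -1.0e-04 -1.0e+00] w 0.0395 F [ 1.   0.1 -1.8] q [ 0.09 -0.1   2.18  0.    1.07 -1.48]
turn [-0.02  0.   -0.04] shift now-axes [6.21 1.41 0.23] shift final-axes [6.21 1.43 0.24] dist mm [ 57.1 248.3  -9.4]
```

```bash
python3 -m crank '[[0.6,0.2,0,0,0,0,1],[0.9,0.2,0,0,0,0,1],[0.9,0.2,0,0,0,0,1],[0.9,0.2,0,0,0,0,1],[0.9,0.2,0,0,0,0,1],[0.9,0.2,0,0,0,0,1],[0.8,0.2,0,0,0,0,1],[0.3,0,0,0,0,0,1],[0,0,0,0,0,0,1],[0,0,0,0,0,0,1],[0,0,0,0,0,0,1],[0,0,0,0,0,0,1]]'
python3 -c "
from h import *
st(); go([.4965,.311,.025],np.radians(90))
"
```

```text
time: 26.1
tcp_pos: [0.496, 0.309, 0.1396]
tcp_rot: [0.708, 0.706, -0.001, -0.0]
wrist_force: [0.7, -0.3, -2.2]
grip_width: 0.0395
t 26.1 tcp [0.496  0.309  0.1396] xax [ 0.0032  1.     -0.0011] z [-0.0011 -0.0011 -1.    ] w 0.0395 F [ 0.7 -0.3 -2.2] q [ 0.51  0.17  1.89 -0.    1.08 -1.05]
turn [-0.01  0.01 -0.04] shift now-axes [0.05 0.02 2.86] shift final-axes [0.05 0.01 2.86] dist mm [   0.5    2.  -114.6]
```

```bash
python3 -m crank '[[0.05,0,0.4,0,0,0,1],[0,0,0.6,0,0,0,1],[0,0,0.6,0,0,0,1],[0,0,0.6,0,0,0,1],[0,0,0.45,0,0,0,1],[0,0,0,0,0,0,1],[0,0,0,0,0,0,1],[0,0,0,0,0,0,1],[0,0,0,0,0,0,1],[0,0,0,0,0,0,1],[0,0,0,0,0,0,1]]'
python3 -c "
from h import *
st(); go([.4965,.311,.0245],np.radians(90))
"
```

```text
time: 27.02
tcp_pos: [0.4976, 0.3132, 0.0357]
tcp_rot: [0.708, 0.706, 0.001, 0.0]
wrist_force: [-0.3, 0.3, -2.2]
grip_width: 0.0394
t 27.02 tcp [0.4976 0.3132 0.0357] xax [0.0019 1.     0.0014] z [ 0.0024  0.0014 -1.    ] w 0.0394 F [-0.3  0.3 -2.2] q [ 0.52  0.29  1.96 -0.    0.88 -1.05]
turn [ 0.03 -0.02 -0.02] shift now-axes [-0.05 -0.03  0.28] shift final-axes [-0.05 -0.03  0.28] dist mm [ -1.1  -2.2 -11.2]
```

```bash
python3 -m crank '[[0,0,0.15,0,0,0,1],[0,0,0.08,0,0,0,1],[0,0,0,0,0,0,1],[0,0,0,0,0,0,1],[0,0,0,0,0,0,1],[0,0,0,0,0,0,1],[0,0,0,0,0,0,1]]'
python3 -m crank '[[0,0,0.03,0,0,0,1],[0,0,0,0,0,0,1],[0,0,0,0,0,0,1],[0,0,0,0,0,0,1]]'
```

```text
time: 27.6
tcp_pos: [0.4966, 0.3127, 0.0249]
tcp_rot: [0.708, 0.706, 0.0, 0.0]
wrist_force: [-0.3, 1.2, -0.8]
grip_width: 0.0399
time: 27.93
tcp_pos: [0.4966, 0.3127, 0.0248]
tcp_rot: [0.708, 0.706, 0.0, -0.0]
wrist_force: [-2.6, -1.3, 6.7]
grip_width: 0.0395
```

```bash
python3 -m crank '[[0,0,0,0,0,0,0.35],[0,0,0,0,0,0,0.35],[0,0,0,0,0,0,0.35],[0,0,0,0,0,0,0.35],[0,0,-0.4,0,0,0,0.35],[0,0,-0.8,0,0,0,0.35],[0,0,-0.9,0,0,0,0.35],[0,0,-0.9,0,0,0,0.35],[0,0,-0.8,0,0,0,0.35],[-0.3,0,-0.4,0,0,0,0.2]]'
python3 -m crank '[[-0.9,-0.1,0,0,0,0,0],[-0.9,-0.1,0,0,0,0,0],[-0.9,-0.1,0,0,0,0,0],[-0.9,-0.1,0,0,0,0,0],[-0.9,-0.1,0,0,0,0,0],[-0.9,-0.1,0,0,0,0,0],[-0.9,-0.1,0,0,0,0,0],[-0.9,-0.1,0,0,0,0,0],[-0.6,-0.1,0,0,0,0,0],[0,0,0,0,0,0,0],[0,0,0,0,0,0,0],[0,0,0,0,0,0,0]]'
python3 -c "
from h import *
st(); go([.453,-.0855,.15],np.radians(90))
im=get_image('scene'); cv2.imwrite('pics/s8.png',cv2.resize(im[70:180,240:390],None,fx=5,fy=5,interpolation=cv2.INTER_CUBIC))
im=get_image('top'); cv2.imwrite('pics/t8.png',cv2.resize(im[130:240,70:220],None,fx=5,fy=5,interpolation=cv2.INTER_CUBIC))
im=get_image('wrist'); cv2.imwrite('pics/w8.png',im)
"
```

```text
time: 28.77
tcp_pos: [0.4987, 0.3031, 0.1969]
tcp_rot: [0.707, 0.707, 0.004, 0.001]
wrist_force: [0.4, 0.6, 0.1]
grip_width: 0.066
time: 29.77
tcp_pos: [0.4599, -0.0111, 0.1916]
tcp_rot: [0.708, 0.706, 0.0, -0.0]
wrist_force: [-0.3, -0.6, 0.8]
grip_width: 0.0852
t 29.77 tcp [ 0.4599 -0.0111  0.1916] xax [2.5e-03 1.0e+00 6.0e-04] z [-1.e-04  6.e-04 -1.e+00] w 0.0852 F [-0.3 -0.6  0.8] q [-0.08 -0.12  2.09  0.    1.17 -1.65]
turn [-0.   -0.01 -0.03] shift now-axes [-1.86 -0.17  1.04] shift final-axes [-1.86 -0.17  1.04] dist mm [ -6.9 -74.4 -41.6]
```

View pics/s8.png

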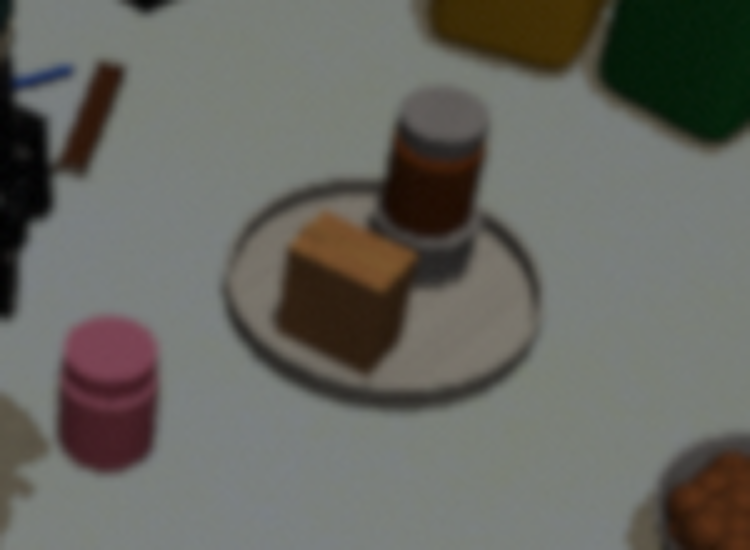

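View pics/t8.png

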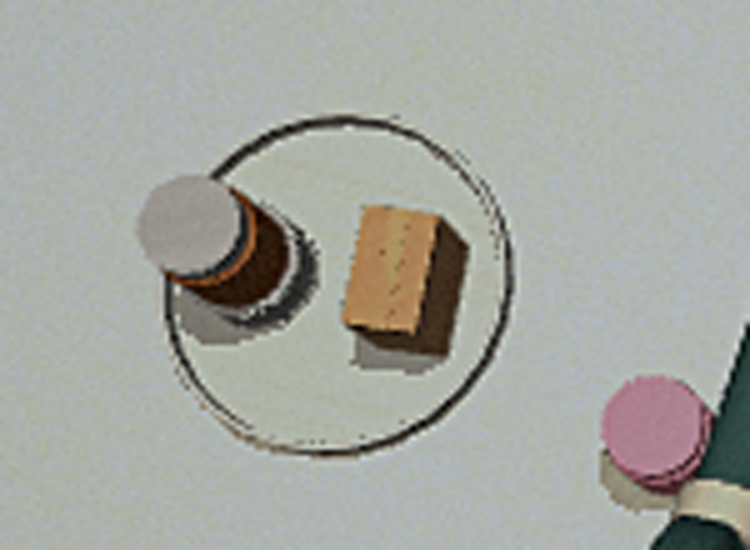

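View pics/w8.png

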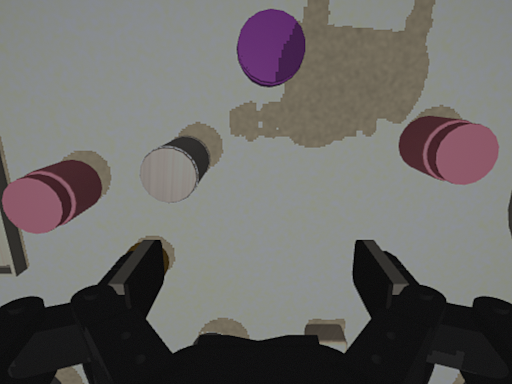

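Run:
```python
from h import *
print('jar',ray('top',190.5/5-.5+70,224.5/5-.5+130,.112),ray('scene',445/5-.5+240,115.5/5-.5+70,.112))
m=camera_model('wrist'); print('tall',ray('wrist',169,173,.076,m)); go([.453,-.0855,.015],np.radians(90))
```

```text
jar [0.49707576 0.40188629 0.112     ] [0.49387307 0.40293039 0.112     ]
tall [ 0.45142566 -0.08386178  0.076     ]
turn [-0. -0. -0.] shift now-axes [-1.88 -0.18  4.41] shift final-axes [-1.88 -0.18  4.42] dist mm [  -7.1  -75.2 -176.6]
```

```bash
python3 -m crank '[[-0.9,-0.1,0,0,0,0,0.1],[-0.9,-0.1,0,0,0,0,0.1],[-0.1,0,0,0,0,0,0.1],[0,0,0,0,0,0,0.1],[0,0,0,0,0,0,0.1],[0,0,0.7,0,0,0,0.1],[0,0,0.7,0,0,0,0.1],[0,0,0.6,0,0,0,0.1],[0,0,0,0,0,0,0.1],[0,0,0,0,0,0,0.1],[0,0,0,0,0,0,0.1],[0,0,0,0,0,0,0.1]]'
python3 -c "
from h import *
st(); go([.4525,-.0855,.02],np.radians(90))
"
```

```text
time: 30.92
tcp_pos: [0.4536, -0.0871, 0.1137]
tcp_rot: [0.707, 0.707, 0.001, 0.001]
wrist_force: [0.7, -0.7, 1.2]
grip_width: 0.0771
t 30.92 tcp [ 0.4536 -0.0871  0.1137] xax [ 9.e-04  1.e+00 -7.e-04] z [ 3.4e-03 -7.0e-04 -1.0e+00] w 0.0771 F [ 0.7 -0.7  1.2] q [-0.24 -0.04  2.17  0.    1.01 -1.81]
turn [ 0.04  0.01 -0.01] shift now-axes [ 0.04 -0.03  2.34] shift final-axes [ 0.04 -0.03  2.34] dist mm [ -1.1   1.6 -93.7]
```

```bash
python3 -m crank '[[0.04,0,0.6,0,0,0,0.1],[0,0,0.6,0,0,0,0.1],[0,0,0.6,0,0,0,0.1],[0,0,0.4,0,0,0,0.1],[0,0,0.05,0,0,0,0.1],[0,0,0,0,0,0,0.1],[0,0,0,0,0,0,0.1],[0,0,0,0,0,0,0.1],[0,0,0,0,0,0,0.1],[0,0,0,0,0,0,0.1]]'
python3 -c "
from h import *
st(); go([.4525,-.0855,.02],np.radians(90))
"
```

```text
time: 31.75
tcp_pos: [0.453, -0.086, 0.023]
tcp_rot: [0.708, 0.706, 0.001, 0.001]
wrist_force: [0.3, 0.2, 0.7]
grip_width: 0.077
t 31.75 tcp [ 0.453 -0.086  0.023] xax [ 1.8e-03  1.0e+00 -6.0e-04] z [ 2.5e-03 -6.0e-04 -1.0e+00] w 0.077 F [0.3 0.2 0.7] q [-0.24  0.1   2.23  0.    0.81 -1.81]
turn [ 0.03  0.01 -0.02] shift now-axes [ 0.01 -0.01  0.07] shift final-axes [ 0.01 -0.01  0.07] dist mm [-0.5  0.5 -3. ]
```

```bash
python3 -m crank '[[0,0,0.02,0,0,0,1],[0,0,0,0,0,0,1],[0,0,0,0,0,0,1],[0,0,0,0,0,0,1],[0,0,0,0,0,0,1],[0,0,0,0,0,0,1],[0,0,0,0,0,0,1],[0,0,0,0,0,0,1]]' 50
python3 -m crank '[[0,0,-0.4,0,0,0,1],[0,0,-0.8,0,0,0,1],[0,0,-0.9,0,0,0,1],[0,0,-0.9,0,0,0,1],[0,0,-0.3,0,0,0,1],[0,0,0,0,0,0,1],[0,0,0,0,0,0,1],[0,0,0,0,0,0,1]]'
python3 -c "
from h import *
st(); go([.421,-.347,.13],np.radians(90))
im=get_image('scene'); cv2.imwrite('pics/s9.png',cv2.resize(im[240:360,70:210],None,fx=5,fy=5,interpolation=cv2.INTER_CUBIC))
"
```

```text
time: 32.42
tcp_pos: [0.452, -0.0857, 0.0213]
tcp_rot: [0.708, 0.706, 0.0, 0.0]
wrist_force: [-1.8, 0.9, 5.1]
grip_width: 0.0472
time: 33.08
tcp_pos: [0.4501, -0.0853, 0.1507]
tcp_rot: [0.708, 0.706, -0.001, -0.002]
wrist_force: [-0.3, 0.7, -2.9]
grip_width: 0.0474
t 33.08 tcp [ 0.4501 -0.0853  0.1507] xax [1.8e-03 1.0e+00 9.0e-04] z [-3.7e-03  9.0e-04 -1.0e+00] w 0.0474 F [-0.3  0.7 -2.9] q [-0.24 -0.08  2.14 -0.    1.09 -1.81]
turn [-0.05 -0.01 -0.02] shift now-axes [-6.54 -0.71  0.51] shift final-axes [-6.54 -0.73  0.52] dist mm [ -29.1 -261.7  -20.7]
```

View pics/s9.png

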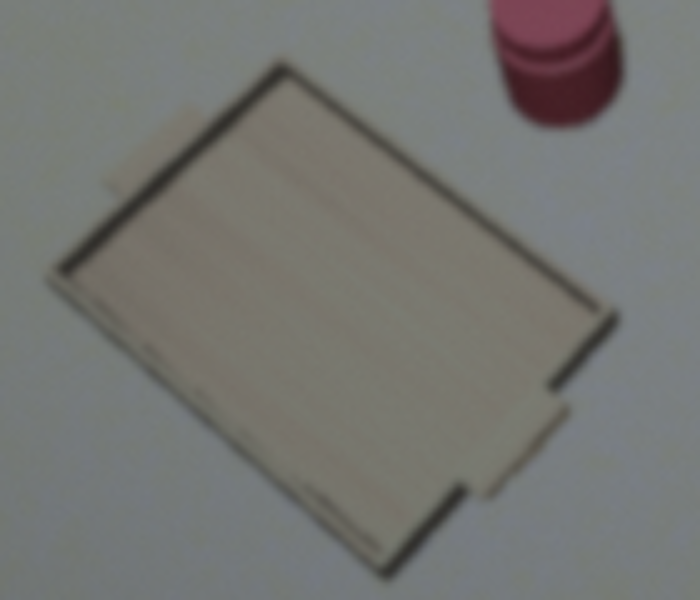

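```bash
python3 - <<'E'
from h import *
P=np.array([ray('scene',(x+.5)/5-.5+70,(y+.5)/5-.5+240,.018)[:2] for x,y in [(280,62),(620,310),(388,570),(48,275)]])
e=[P[(i+1)%4]-P[i] for i in range(4)]
print(P.mean(0),[round(np.linalg.norm(x),4) for x in e],[round(np.degrees(np.arctan2(x[1],x[0])),1) for x in e])
E
python3 -m crank '[[-0.6,-0.1,0,0,0,0,1],[-0.9,-0.1,0,0,0,0,1],[-0.9,-0.1,0,0,0,0,1],[-0.9,-0.1,0,0,0,0,1],[-0.9,-0.1,0,0,0,0,1],[-0.9,-0.1,0,0,0,0,1],[-0.9,-0.1,0,0,0,0,1],[-0.5,0,0,0,0,0,1],[0,0,0,0,0,0,1],[0,0,0,0,0,0,1],[0,0,0,0,0,0,1],[0,0,0,0,0,0,1]]'
python3 -c "
from h import *
st(); go([.421,-.347,.0253],np.radians(90))
"
```

```text
[ 0.48193761 -0.35092574] [np.float64(0.2065), np.float64(0.1361), np.float64(0.2061), np.float64(0.1326)] [np.float64(2.0), np.float64(-89.4), np.float64(-179.0), np.float64(90.7)]
time: 34.13
tcp_pos: [0.4227, -0.344, 0.1514]
tcp_rot: [0.707, 0.707, 0.0, -0.002]
wrist_force: [-0.3, 0.2, -2.4]
grip_width: 0.0467
t 34.13 tcp [ 0.4227 -0.344   0.1514] xax [0.001  1.     0.0023] z [-0.0021  0.0023 -1.    ] w 0.0467 F [-0.3  0.2 -2.4] q [-0.73  0.09  1.97  0.    1.09 -2.3 ]
turn [-0.03 -0.03 -0.01] shift now-axes [-0.08 -0.04  3.15] shift final-axes [-0.08 -0.04  3.15] dist mm [  -1.7   -3.  -126.1]
```

```bash
python3 -m crank '[[-0.1,0,0.5,0,0,0,1],[0,0,0.7,0,0,0,1],[0,0,0.7,0,0,0,1],[0,0,0.6,0,0,0,1],[0,0,0.4,0,0,0,1],[0,0,0,0,0,0,1],[0,0,0,0,0,0,1],[0,0,0,0,0,0,1],[0,0,0,0,0,0,1],[0,0,0,0,0,0,1],[0,0,0,0,0,0,1]]'
python3 -c "
from h import *
st(); go([.424,-.349,.0255],np.radians(90))
"
```

```text
time: 35.05
tcp_pos: [0.4242, -0.3504, 0.0383]
tcp_rot: [0.708, 0.707, 0.0, 0.001]
wrist_force: [-0.4, -1.0, -1.6]
grip_width: 0.0471
t 35.05 tcp [ 0.4242 -0.3504  0.0383] xax [ 0.0017  1.     -0.0017] z [ 0.0019 -0.0017 -1.    ] w 0.0471 F [-0.4 -1.  -1.6] q [-0.74  0.23  2.04  0.    0.87 -2.3 ]
turn [ 0.02  0.02 -0.02] shift now-axes [ 0.03 -0.01  0.32] shift final-axes [ 0.03 -0.01  0.32] dist mm [ -0.2   1.4 -12.8]
```

```bash
python3 -m crank '[[0,0,0.15,0,0,0,1],[0,0,0.12,0,0,0,1],[0,0,0,0,0,0,1],[0,0,0,0,0,0,1],[0,0,0,0,0,0,1],[0,0,0,0,0,0,1],[0,0,0,0,0,0,1],[0,0,0,0,0,0,1]]'
python3 -m crank '[[0,0,0.03,0,0,0,1],[0,0,0,0,0,0,1],[0,0,0,0,0,0,1],[0,0,0,0,0,0,1]]'
```

```text
time: 35.72
tcp_pos: [0.4233, -0.3496, 0.026]
tcp_rot: [0.708, 0.706, -0.0, -0.0]
wrist_force: [0.9, -0.2, -1.9]
grip_width: 0.0472
time: 36.05
tcp_pos: [0.4235, -0.3498, 0.0253]
tcp_rot: [0.708, 0.706, -0.0, 0.0]
wrist_force: [-1.2, 1.6, 3.0]
grip_width: 0.0471
```

```bash
python3 -m crank '[[0,0,0,0,0,0,0.3],[0,0,0,0,0,0,0.3],[0,0,0,0,0,0,0.3],[0,0,0,0,0,0,0.3],[0,0,-0.4,0,0,0,0.3],[0,0,-0.8,0,0,0,0.3],[0,0,-0.9,0,0,0,0.3],[0,0,-0.9,0,0,0,0.2],[0,0,-0.8,0,0,0,0.1],[0.3,0.2,-0.4,0,0,0,0.1]]'
python3 -m crank '[[0.8,0.5,0,0,0,0,0.1],[0.8,0.5,0,0,0,0,0.1],[0.8,0.5,0,0,0,0,0.1],[0.8,0.5,0,0,0,0,0.1],[0.8,0.5,0,0,0,0,0.1],[0.8,0.5,0,0,0,0,0.1],[0.8,0.5,0,0,0,0,0.1],[0.8,0.5,0,0,0,0,0.1],[0.8,0.5,0,0,0,0,0.1],[0.8,0.5,0,0,0,0,0.1],[0.8,0.5,0,0,0,0,0.1],[0.8,0.5,0,0,0,0,0.1]]'
python3 -m crank '[[0,0.3,0,0,0,0,0.1],[0,0,0,0,0,0,0.1],[0,0,0,0,0,0,0.1],[0,0,0,0,0,0,0.1],[0,0,0,0,0,0,0.1]]'
python3 -c "
from h import *
st(); go([.696,.065,.01],np.radians(90))
im=get_image('wrist'); cv2.imwrite('pics/w10.png',im)
im=get_image('scene'); cv2.imwrite('pics/s10.png',cv2.resize(im[190:360,70:370],None,fx=2.6,fy=2.6,interpolation=cv2.INTER_CUBIC))
"
```

```text
time: 36.88
tcp_pos: [0.4325, -0.3406, 0.1981]
tcp_rot: [0.708, 0.706, -0.0, 0.004]
wrist_force: [0.7, 0.1, 0.4]
grip_width: 0.0767
time: 37.88
tcp_pos: [0.6727, 0.0477, 0.1927]
tcp_rot: [0.708, 0.707, -0.0, 0.0]
wrist_force: [0.4, -0.7, -0.1]
grip_width: 0.0768
time: 38.3
tcp_pos: [0.6831, 0.0448, 0.1927]
tcp_rot: [0.708, 0.706, -0.0, -0.0]
wrist_force: [0.1, 0.0, -0.9]
grip_width: 0.0765
t 38.3 tcp [0.6831 0.0448 0.1927] xax [ 3.1e-03  1.0e+00 -2.0e-04] z [-9.e-04 -2.e-04 -1.e+00] w 0.0765 F [ 0.1  0.  -0.9] q [ 0.03  0.31  1.62 -0.    1.21 -1.54]
turn [-0.01  0.   -0.04] shift now-axes [0.51 0.32 4.57] shift final-axes [0.51 0.32 4.57] dist mm [  12.9   20.2 -182.7]
```

View pics/w10.png

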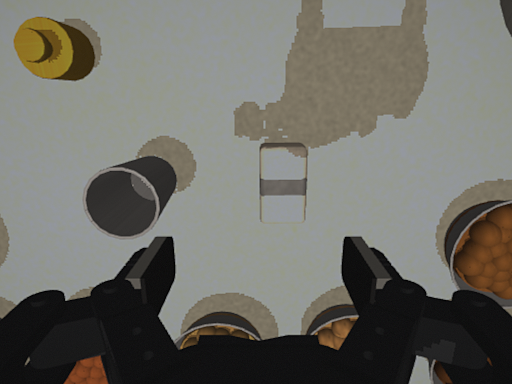

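View pics/s10.png

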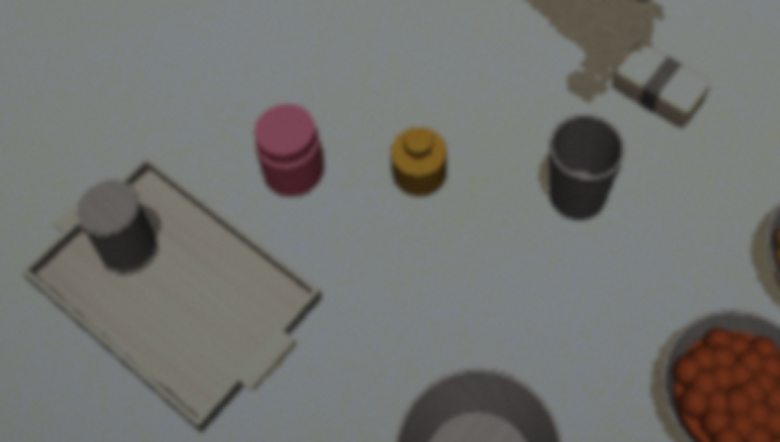

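Run:
```python
from h import *
m=camera_model('wrist')
P=np.array([ray('wrist',*p,.034,m)[:2] for p in [(260,150),(307,150),(306,222),(260,222)]])
print(P.mean(0),P.round(4)); go([*P.mean(0),.01],np.radians(90))
```

```text
[0.69941453 0.06954016] [[0.6627 0.0468]
 [0.6628 0.0913]
 [0.7361 0.0933]
 [0.736  0.0468]]
turn [-0.    0.   -0.04] shift now-axes [0.62 0.4  4.57] shift final-axes [0.62 0.4  4.57] dist mm [  16.    24.8 -183. ]
```

```bash
python3 -m crank '[[0.54,0.35,0,0,0,0,0.1],[0,0,0,0,0,0,0.1],[0,0,0.8,0,0,0,0.1],[0,0,0.9,0,0,0,0.1],[0,0,0.9,0,0,0,0.1],[0,0,0.6,0,0,0,0.1],[0,0,0,0,0,0,0.1],[0,0,0,0,0,0,0.1],[0,0,0,0,0,0,0.1],[0,0,0,0,0,0,0.1],[0,0,0,0,0,0,0.1]]'
python3 -c "
from h import *
st(); go([.697,.0665,.003],np.radians(90))
im=get_image('wrist'); cv2.imwrite('pics/w11.png',im)
"
```

```text
time: 39.32
tcp_pos: [0.7003, 0.0675, 0.0682]
tcp_rot: [0.708, 0.706, 0.002, 0.002]
wrist_force: [0.6, 0.8, -0.0]
grip_width: 0.0771
t 39.32 tcp [0.7003 0.0675 0.0682] xax [1.9e-03 1.0e+00 3.0e-04] z [ 5.2e-03  3.0e-04 -1.0e+00] w 0.0771 F [ 0.6  0.8 -0. ] q [ 0.06  0.44  1.68  0.    1.01 -1.51]
turn [ 0.06 -0.   -0.02] shift now-axes [-0.02 -0.09  1.63] shift final-axes [-0.02 -0.08  1.63] dist mm [ -3.3  -1.  -65.2]
```

View pics/w11.png

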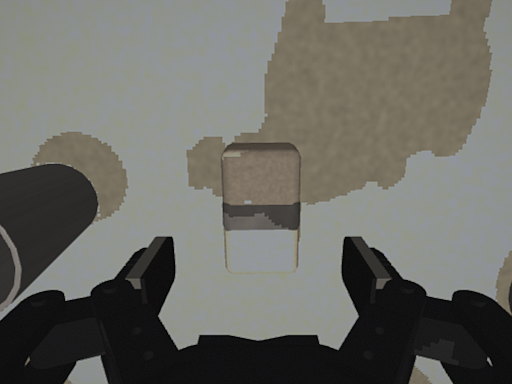

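```bash
python3 -m crank '[[0,-0.03,0.5,0,0,0,0.1],[0,0,0.5,0,0,0,0.1],[0,0,0.35,0,0,0,0.1],[0,0,0.15,0,0,0,0.1],[0,0,0,0,0,0,0.1],[0,0,0,0,0,0,0.1],[0,0,0,0,0,0,0.1],[0,0,0,0,0,0,0.1],[0,0,0,0,0,0,0.1]]'
python3 -c "
from h import *
st(); go([.697,.0665,.003],np.radians(90))"
```

```text
time: 40.12
tcp_pos: [0.6979, 0.0675, 0.0062]
tcp_rot: [0.708, 0.706, 0.001, 0.001]
wrist_force: [0.9, 0.5, -0.4]
grip_width: 0.0767
t 40.12 tcp [0.6979 0.0675 0.0062] xax [1.8e-03 1.0e+00 1.0e-04] z [ 2.1e-03  1.0e-04 -1.0e+00] w 0.0767 F [ 0.9  0.5 -0.4] q [ 0.06  0.51  1.71  0.    0.92 -1.51]
turn [ 0.03 -0.   -0.02] shift now-axes [-0.02 -0.02  0.08] shift final-axes [-0.02 -0.02  0.08] dist mm [-0.9 -1.  -3.2]
```

```bash
python3 -m crank '[[0,0,0.03,0,0,0,1],[0,0,0,0,0,0,1],[0,0,0,0,0,0,1],[0,0,0,0,0,0,1],[0,0,0,0,0,0,1],[0,0,0,0,0,0,1],[0,0,0,0,0,0,1],[0,0,0,0,0,0,1]]' 40
python3 -m crank '[[0,0,-0.4,0,0,0,1],[0,0,-0.8,0,0,0,1],[0,0,-0.9,0,0,0,1],[0,0,-0.9,0,0,0,1],[0,0,-0.7,0,0,0,1],[0,0,0,0,0,0,1],[0,0,0,0,0,0,1],[0,0,0,0,0,0,1]]'
python3 -c "
from h import *
st(); go([.527,-.349,.14],np.radians(90))
"
```

```text
time: 40.78
tcp_pos: [0.6972, 0.0675, 0.0041]
tcp_rot: [0.708, 0.706, 0.0, 0.0]
wrist_force: [-1.0, 1.1, 3.2]
grip_width: 0.0456
time: 41.45
tcp_pos: [0.6958, 0.0673, 0.1507]
tcp_rot: [0.708, 0.706, -0.001, -0.001]
wrist_force: [-0.3, 0.2, -3.0]
grip_width: 0.0452
t 41.45 tcp [0.6958 0.0673 0.1507] xax [ 1.8e-03  1.0e+00 -2.0e-04] z [-2.e-03 -2.e-04 -1.e+00] w 0.0452 F [-0.3  0.2 -3. ] q [ 0.06  0.36  1.63 -0.    1.15 -1.51]
turn [-0.03  0.   -0.02] shift now-axes [-10.41  -4.2    0.28] shift final-axes [-10.41  -4.22   0.27] dist mm [-168.8 -416.3  -10.7]
```

```bash
python3 -m crank '[[-0.5,-0.2,0,0,0,0,1],[-0.9,-0.36,0,0,0,0,1],[-0.9,-0.36,0,0,0,0,1],[-0.9,-0.36,0,0,0,0,1],[-0.9,-0.36,0,0,0,0,1],[-0.9,-0.36,0,0,0,0,1],[-0.9,-0.36,0,0,0,0,1],[-0.9,-0.36,0,0,0,0,1],[-0.9,-0.36,0,0,0,0,1],[-0.9,-0.36,0,0,0,0,1],[-0.9,-0.36,0,0,0,0,1],[-0.7,-0.3,0,0,0,0,1]]'
python3 -m crank '[[-0.2,-0.1,0,0,0,0,1],[0,0,0,0,0,0,1],[0,0,0,0,0,0,1],[0,0,0,0,0,0,1],[0,0,0,0,0,0,1],[0,0,0,0,0,0,1]]'
python3 -c "
from h import *
st(); go([.527,-.349,.008],np.radians(90))
im=get_image('wrist'); cv2.imwrite('pics/w12.png',im)
"
```

```text
time: 42.45
tcp_pos: [0.5288, -0.3416, 0.1483]
tcp_rot: [0.708, 0.706, -0.001, -0.003]
wrist_force: [0.3, 0.2, -1.7]
grip_width: 0.0453
time: 42.95
tcp_pos: [0.5287, -0.3466, 0.1514]
tcp_rot: [0.707, 0.707, 0.0, -0.0]
wrist_force: [-0.1, -0.0, -2.8]
grip_width: 0.0454
t 42.95 tcp [ 0.5287 -0.3466  0.1514] xax [-3.e-04  1.e+00  6.e-04] z [-3.e-04  6.e-04 -1.e+00] w 0.0454 F [-0.1 -0.  -2.8] q [-0.62  0.24  1.78  0.    1.12 -2.19]
turn [-0.   -0.01  0.  ] shift now-axes [-0.06 -0.04  3.58] shift final-axes [-0.06 -0.04  3.58] dist mm [  -1.7   -2.4 -143.4]
```

View pics/w12.png

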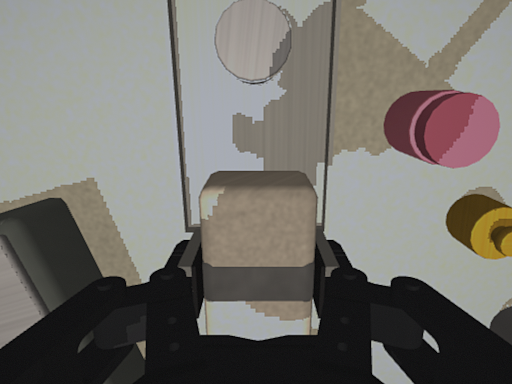

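Run:
```python
from h import *
m=camera_model('wrist')
for p in [(187,228),(327,228),(168,0),(335,0)]: print(p,ray('wrist',*p,.018,m).round(4))
for x in (.3765,.5845): print(proj('wrist',[x,-.349-.069,.018],m),proj('wrist',[x,-.349+.069,.018],m))
g=cv2.imread('pics/w12.png'); cv2.imwrite('pics/w12z.png',cv2.resize(g[180:320,150:360],None,fx=3.6,fy=3.6))
```

```text
(187, 228) [ 0.5771 -0.4128  0.018 ]
(327, 228) [ 0.577  -0.2824  0.018 ]
(168, 0) [ 0.3881 -0.416   0.018 ]
(335, 0) [ 0.3879 -0.2879  0.018 ]
[164.20558598 -17.26586815] [346.46712462 -16.84908836]
[181.87931781 235.29758372] [329.08326016 235.44624227]
```

View pics/w12z.png

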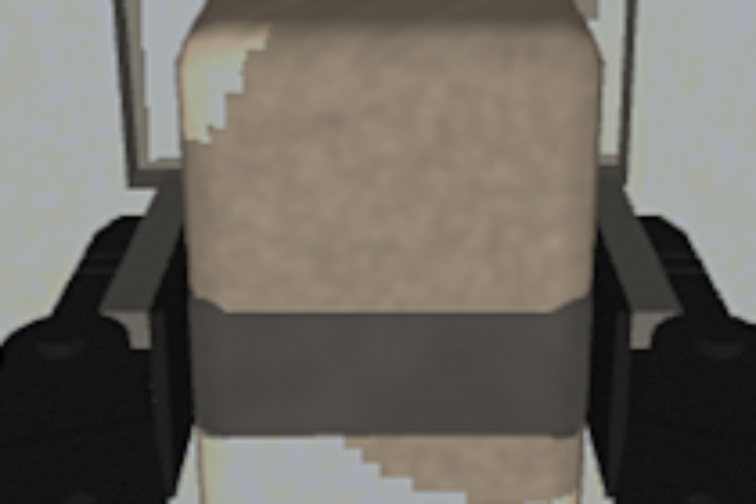

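```bash
python3 -m crank '[[-0.03,-0.17,0.5,0,0,0,1],[0,0,0.8,0,0,0,1],[0,0,0.8,0,0,0,1],[0,0,0.6,0,0,0,1],[0,0,0.4,0,0,0,1],[0,0,0,0,0,0,1],[0,0,0,0,0,0,1],[0,0,0,0,0,0,1],[0,0,0,0,0,0,1],[0,0,0,0,0,0,1],[0,0,0,0,0,0,1]]'
python3 -c "
from h import *
st(); go([.522,-.348,.0085],np.radians(90))
"
```

```text
time: 43.92
tcp_pos: [0.5224, -0.3501, 0.0294]
tcp_rot: [0.708, 0.706, 0.0, 0.001]
wrist_force: [0.3, 0.3, -0.6]
grip_width: 0.0454
t 43.92 tcp [ 0.5224 -0.3501  0.0294] xax [ 0.0017  1.     -0.0017] z [ 0.0023 -0.0017 -1.    ] w 0.0454 F [ 0.3  0.3 -0.6] q [-0.63  0.37  1.87  0.    0.9  -2.2 ]
turn [ 0.03  0.02 -0.02] shift now-axes [ 0.05 -0.01  0.52] shift final-axes [ 0.05 -0.01  0.52] dist mm [ -0.4   2.1 -20.9]
```

```bash
python3 -m crank '[[0.02,0,0.25,0,0,0,1],[0,0,0.22,0,0,0,1],[0,0,0,0,0,0,1],[0,0,0,0,0,0,1],[0,0,0,0,0,0,1],[0,0,0,0,0,0,1],[0,0,0,0,0,0,1],[0,0,0,0,0,0,1]]'
python3 -m crank '[[0,0,0.03,0,0,0,1],[0,0,0,0,0,0,1],[0,0,0,0,0,0,1],[0,0,0,0,0,0,1]]'
```

```text
time: 44.58
tcp_pos: [0.5211, -0.3484, 0.0086]
tcp_rot: [0.708, 0.706, -0.0, -0.0]
wrist_force: [-0.7, 0.4, -1.3]
grip_width: 0.0455
time: 44.92
tcp_pos: [0.5215, -0.3488, 0.0079]
tcp_rot: [0.708, 0.706, 0.0, 0.0]
wrist_force: [-0.4, -0.6, -0.1]
grip_width: 0.0455
```

```bash
python3 -m crank '[[0,0,0,0,0,0,0.35],[0,0,0,0,0,0,0.35],[0,0,0,0,0,0,0.35],[0,0,0,0,0,0,0.35],[0,0,-0.4,0,0,0,0.35],[0,0,-0.8,0,0,0,0.35],[0,0,-0.9,0,0,0,0.35],[0,0,-0.9,0,0,0,0.3],[0,0,-0.9,0,0,0,0.2],[-0.3,0,-0.5,0,0,0,0.1]]'
python3 -m crank '[[-0.9,0,0,0,0,0,0],[-0.9,0,0,0,0,0,0],[-0.9,0,0,0,0,0,0],[-0.9,0,0,0,0,0,0],[-0.9,0,0,0,0,0,0],[-0.6,0,0,0,0,0,0],[0,0,0,0,0,0,0],[0,0,0,0,0,0,0],[0,0,0,0,0,0,0]]'
python3 -c "
from h import *
st()
im=get_image('top'); cv2.imwrite('pics/t13.png',im)
cv2.imwrite('pics/t13z.png',cv2.resize(im[180:284,355:435],None,fx=5,fy=5,interpolation=cv2.INTER_CUBIC))
im=get_image('scene'); cv2.imwrite('pics/s13.png',cv2.resize(im,None,fx=1.5,fy=1.5,interpolation=cv2.INTER_CUBIC))
"
```

```text
time: 45.75
tcp_pos: [0.5231, -0.3604, 0.189]
tcp_rot: [0.707, 0.707, 0.001, 0.003]
wrist_force: [0.5, -0.8, 0.8]
grip_width: 0.0764
time: 46.5
tcp_pos: [0.5208, -0.5639, 0.1831]
tcp_rot: [0.708, 0.706, 0.0, -0.001]
wrist_force: [0.1, 0.1, 0.5]
grip_width: 0.0852
t 46.5 tcp [ 0.5208 -0.5639  0.1831] xax [0.002  1.     0.0014] z [-5.0e-04  1.4e-03 -1.0e+00] w 0.0852 F [0.1 0.1 0.5] q [-0.86  0.47  1.42  0.    1.25 -2.43]
```

View pics/t13.png

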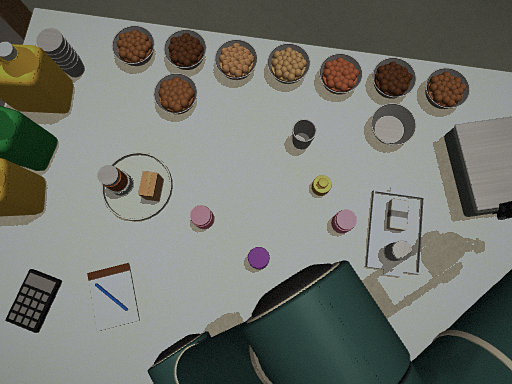

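View pics/t13z.png

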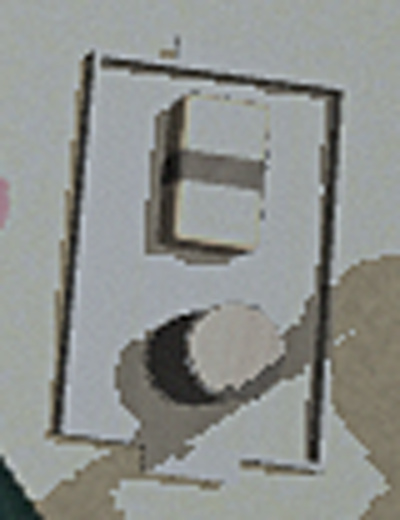

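View pics/s13.png

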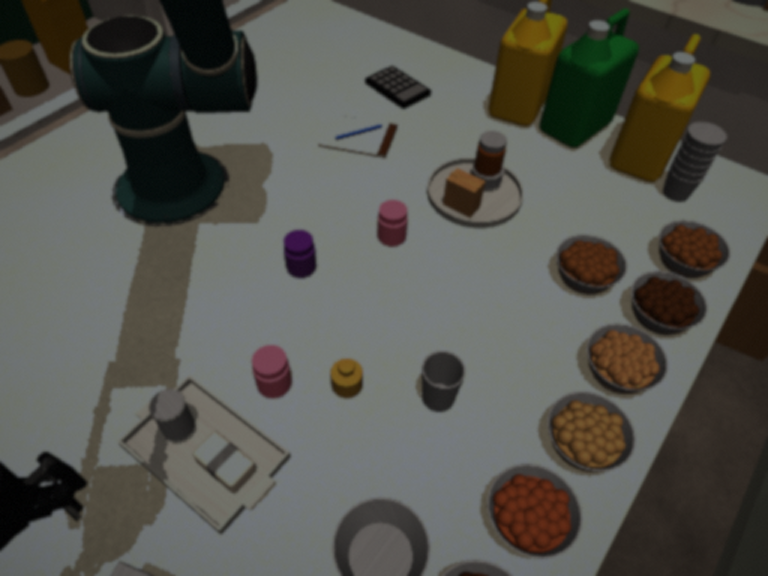

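All five items stand in their trays. The top view shows jar on tin at (113,177), carton at (150,185), soap at (397,213) and tall tin at (399,252). The weight at (321,185), the tumbler at (303,133) and the look-alikes have not moved, and the gripper is clear. I'm handing in.

```bash
python3 -c "
from h import *
st(); print(close_job())"
```

```text
t 46.6 tcp [ 0.5212 -0.5632  0.1837] xax [7.e-04 1.e+00 8.e-04] z [-2.e-04  8.e-04 -1.e+00] w 0.0851 F [0.4 0.5 0.3] q [-0.86  0.47  1.42  0.    1.25 -2.43]
the job is handed in; nothing more can be done
None
```

Both orders are made up and the job is handed in at 46.6 s. I placed the flat tin, the jar on top of it and the carton in the round tray. The tall tin and the soap then went into the oblong tray.

- **Round tray:** Comparing lid and tin centres, the jar sits about 0.5 mm off the tin's centre in the top view and 2–3 mm off in the scene view. The carton stands upright well inside the rim.
- **Oblong tray:** The tall tin is upright and the soap lies flat, both clear of the walls and about 34 mm apart.
- **Left alone:** The brass weight, the tumbler and the pink and purple look-alikes stand where they did at the start. The gripper was open and clear of everything at hand-in.
- **Disagreement:** The cameras differed by up to about 8 mm on the round tray's centre and about 5 mm on the oblong tray's. I used a middle value for the round tray and the wrist view for the oblong tray's final placing. The items' clearances to the rims are larger than these differences.
- **Forces:** The highest wrist force shown in the readouts was about 7 N. I only saw it at the end of each move.

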